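# Complete the battery module from the spares rack

## Robot

A 6-joint arm with a two-finger parallel gripper is mounted at the origin on the work surface. World frame = base frame: x ahead of the robot, y to its left, z up, the work surface at z = 0. Lengths are in m, angles in rad, forces in N, time in s.
With the tool pointing down it reaches from about 0.25 to 0.725 m from the base axis. Payload 4 kg.
Tool frame: the origin (TCP) lies on the centre line of the jaws, within the pads' length; the fingertips stand 11 mm ahead of it and the grasp point (between the pads) lies 8 mm behind it; z points along the fingers, x is the direction in which the jaws open and shut, and the axes are right-handed (so a half turn about z gives the same grasp; the last joint's range is limited). The gripper opens to 85 mm and grips with 20 to 120 N. Pads are 22 mm wide; open, the fingers measure 114 mm over their backs; the gripper's body (76 mm by 85 mm) begins 54 mm behind the grasp point. The pads swing forward as they close: fully open they stand 13 mm farther back than shut.
Start: joints at [1.148, 0.241, 0.005, 1.335, 0, 1.571], TCP at [0.205, 0.456, 0.242] pointing down, gripper open.
Joint ranges: [-2.72, 2.72], [-1.05, 1.87], [-1.09, 1.28], [-1.99, 2.15], [-1.42, 1.44], [-3.14, 3.14]. Speed limits (rad/s): [2.79, 2.79, 3.14, 3.14, 3.14, 3.14].

## Interface

Orientations are given as a unit quaternion [x, y, z, w].
In Python, from workcell import bot, viewer, order gives the robot as it stands. The module is installed in compiled form; this text tells all that it offers.
- The arm moves only by the tool send_rows, never from a script. Its argument "increments" is a list that holds one entry, the list of rows, each a list of 4 numbers: the shift along the tool's x, y, z in m, then the turn about the tool's z in degrees. A call has exactly 8 rows; each row shifts and turns the pose as measured when the row begins, along the tool's axes as they then stand; what a row does not reach is not made up. A row lasts 1/10 s, in which the tool goes at most 50 mm and 8.59 degrees, less where a joint would pass 70% of its speed; a pose out of reach is approached as far as the arm can. A call is refused whole if a number of a shift passes 0.05 or a number of a turn 8.59, either way. A call with a gripper value outside its range is refused whole. "hand" is the closure, from -1 (fully open) to 1 (shut), so that 0 is half open, set as the call begins (left out, the last holds). The fingers move at their own pace and stop on an object; the grip force is fixed at half the most. Time passes only in rows, so rows that do not move let the fingers close, or fill a call up. It gives the time, the measured TCP pose, the force and the opening at its end, in the units of the state.
- bot.get_obs(): the state, without advancing time (a new reading comes with each control period).
- viewer.camera(name): name is "scene" or "top"; returns a dict with "image" (384x512x3 uint8, red, green, blue), "range_z" (384x512 float32, m along the optical axis (not along the pixel's ray), 0 where there is no reading), "camera_matrix" (3x3 intrinsics, pixels), "eye" and "rotation" of the camera in the world. Camera axes: x right, y down, z forward; pixel columns grow to the right and rows downward; lengths in m; the calibration is good to about 2 mm. A picture is of the moment at which its call begins.
- order.job_done(): hands the job in, once; it reports no verdict.
The state is a dict: "clock": time; "joint_pos": joint angles; "joint_vel": joint speeds; "tau": joint torques, N m; "eef_pos": TCP position; "tool_rot": TCP orientation; "ft_force": force on the tool from outside, world axes, zero at the start; "ft_torque": the same for the moment, N m; "grip_width": finger opening in m.
Only numpy, scipy, OpenCV 4.12 (cv2) and the standard library are available. Lean on these libraries where they do the work, as an engineer would, in place of code of your own. Each camera call takes 0.05 s, during which the arm holds its last target.

## Task

Two pockets of the grey module carrier are still empty: fill each with a spare cell from the yellow rack, let in gently and all the way down, upright, with its red terminal on the same side as on the cells already fitted. The rack lets you take a spare only by its narrow edges and the carrier only by its broad faces, so use the black mat to stand it on and change your grip. Leave the fitted cells, the spare you do not need and the other things on the bench where they are, and keep every cell upright throughout.

Things in the scene. Friction and masses are not known exactly. Their poses are not given: they have to be found in the camera images.
- spare0_mid (a point): Spare lithium cell in a blue wrap, 24 (own x) x 60 (own y) x 85 (z) mm, about 0.28 kg; white top with a red terminal disc towards its own +y and a black one towards -y (discs 15 mm across, 3 mm high). The point is the cell's centre, 42.5 mm above its underside. It starts upright in the yellow rack; the three spares are alike.
- spare0_red (a point): Foot of the red terminal of that spare: on its top face, 18 mm from the middle towards own +y, 85 mm above the underside.
- spare1_mid (a point): Spare lithium cell in a blue wrap, 24 (own x) x 60 (own y) x 85 (z) mm, about 0.28 kg; white top with a red terminal disc towards its own +y and a black one towards -y (discs 15 mm across, 3 mm high). The point is the cell's centre, 42.5 mm above its underside. It starts upright in the yellow rack; the three spares are alike.
- spare1_red (a point): Foot of the red terminal of that spare: on its top face, 18 mm from the middle towards own +y, 85 mm above the underside.
- spare2_mid (a point): Spare lithium cell in a blue wrap, 24 (own x) x 60 (own y) x 85 (z) mm, about 0.28 kg; white top with a red terminal disc towards its own +y and a black one towards -y (discs 15 mm across, 3 mm high). The point is the cell's centre, 42.5 mm above its underside. It starts upright in the yellow rack; the three spares are alike.
- spare2_red (a point): Foot of the red terminal of that spare: on its top face, 18 mm from the middle towards own +y, 85 mm above the underside.
- cell0_mid (a point): Fitted lithium cell in a blue wrap, 24 (own x) x 60 (own y) x 85 (z) mm, about 0.28 kg; white top with a red terminal disc towards its own +y and a black one towards -y (discs 15 mm across, 3 mm high). The point is the cell's centre, 42.5 mm above its underside. It already stands in one of the carrier's pockets; which one differs from start to start.
- cell1_mid (a point): Fitted lithium cell in a blue wrap, 24 (own x) x 60 (own y) x 85 (z) mm, about 0.28 kg; white top with a red terminal disc towards its own +y and a black one towards -y (discs 15 mm across, 3 mm high). The point is the cell's centre, 42.5 mm above its underside. It already stands in one of the carrier's pockets; which one differs from start to start.
- cell2_mid (a point): Fitted lithium cell in a blue wrap, 24 (own x) x 60 (own y) x 85 (z) mm, about 0.28 kg; white top with a red terminal disc towards its own +y and a black one towards -y (discs 15 mm across, 3 mm high). The point is the cell's centre, 42.5 mm above its underside. It already stands in one of the carrier's pockets; which one differs from start to start.
- cell3_mid (a point): Fitted lithium cell in a blue wrap, 24 (own x) x 60 (own y) x 85 (z) mm, about 0.28 kg; white top with a red terminal disc towards its own +y and a black one towards -y (discs 15 mm across, 3 mm high). The point is the cell's centre, 42.5 mm above its underside. It already stands in one of the carrier's pockets; which one differs from start to start.
- pocket0 (a point): Pocket 0 of the carrier (see it): a well 31 (own x) x 66 (own y) mm, 30 mm deep, 3 mm chamfer at its mouth. The point is the centre of its floor, 6 mm above the bench, z up. A seated cell has its centre 42.5 mm above it, its 24 mm side along x and its red terminal towards own +y, as all fitted cells have.
- pocket1 (a point): Pocket 1 of the carrier (see it): a well 31 (own x) x 66 (own y) mm, 30 mm deep, 3 mm chamfer at its mouth. The point is the centre of its floor, 6 mm above the bench, z up. A seated cell has its centre 42.5 mm above it, its 24 mm side along x and its red terminal towards own +y, as all fitted cells have.
- pocket2 (a point): Pocket 2 of the carrier (see it): a well 31 (own x) x 66 (own y) mm, 30 mm deep, 3 mm chamfer at its mouth. The point is the centre of its floor, 6 mm above the bench, z up. A seated cell has its centre 42.5 mm above it, its 24 mm side along x and its red terminal towards own +y, as all fitted cells have.
- pocket3 (a point): Pocket 3 of the carrier (see it): a well 31 (own x) x 66 (own y) mm, 30 mm deep, 3 mm chamfer at its mouth. The point is the centre of its floor, 6 mm above the bench, z up. A seated cell has its centre 42.5 mm above it, its 24 mm side along x and its red terminal towards own +y, as all fitted cells have.
- pocket4 (a point): Pocket 4 of the carrier (see it): a well 31 (own x) x 66 (own y) mm, 30 mm deep, 3 mm chamfer at its mouth. The point is the centre of its floor, 6 mm above the bench, z up. A seated cell has its centre 42.5 mm above it, its 24 mm side along x and its red terminal towards own +y, as all fitted cells have.
- pocket5 (a point): Pocket 5 of the carrier (see it): a well 31 (own x) x 66 (own y) mm, 30 mm deep, 3 mm chamfer at its mouth. The point is the centre of its floor, 6 mm above the bench, z up. A seated cell has its centre 42.5 mm above it, its 24 mm side along x and its red terminal towards own +y, as all fitted cells have.
- rack: Yellow rack, fixed, 94 (x) x 75 (y) mm; origin under its middle, floor 6 mm up. Three spares stand in it at x = -28, 0, 28 mm, 4 mm between broad faces, red terminals towards its +y. Plates 84 mm high close its x ends. Narrow edges (60 mm apart, along y) are free above an 18 mm high stop: grip a spare by these and lift straight up.
- mat_top (a point): Middle of the top of a fixed flat black rubber mat, 120 x 120 mm, 3 mm thick, between carrier and rack, free for standing a cell on.
- carrier: Grey module carrier, fixed, 124 (x) x 236 (y) x 36 mm, origin under its middle. Rows of 3 pockets (72 mm apart in y) at x = -30 (0-2, y rising) and x = 30 mm (3-5); two are empty. Plates 80 mm high at its y ends (red stripe at +y, black at -y). Seated cells leave 12 mm between narrow edges, too little for a finger, but 36 mm between the rows: hold a cell by its broad faces.
- driver: Screwdriver lying on the bench; leave it alone.
- spanner: Steel spanner lying on the bench; leave it alone.
- tape: Yellow roll of tape, 90 mm across, 24 mm high; leave it alone.
- jar: Closed jar, 70 mm across, 90 mm high, origin under its middle; leave it alone.
- busbar: Copper bar 22 x 160 x 5 mm with two dark bolt marks; leave it alone.

How it is judged:
At the end, for the whole second after the job is handed in: All six pockets hold a cell within 6 mm of centre; each spare is seated in a pocket (down to 4 mm, upright to 0.07 rad, red terminal towards pocket +y) or within 10 mm of its place in the rack; fitted cells within 8 mm of their start; all cells upright, spares at rest (horizontal distance between any of spare0_mid, spare1_mid, spare2_mid, cell0_mid, cell1_mid, cell2_mid, cell3_mid and pocket0 below 0.006 m and horizontal distance between any of spare0_mid, spare1_mid, spare2_mid, cell0_mid, cell1_mid, cell2_mid, cell3_mid and pocket1 below 0.006 m and horizontal distance between any of spare0_mid, spare1_mid, spare2_mid, cell0_mid, cell1_mid, cell2_mid, cell3_mid and pocket2 below 0.006 m and horizontal distance between any of spare0_mid, spare1_mid, spare2_mid, cell0_mid, cell1_mid, cell2_mid, cell3_mid and pocket3 below 0.006 m and horizontal distance between any of spare0_mid, spare1_mid, spare2_mid, cell0_mid, cell1_mid, cell2_mid, cell3_mid and pocket4 below 0.006 m and horizontal distance between any of spare0_mid, spare1_mid, spare2_mid, cell0_mid, cell1_mid, cell2_mid, cell3_mid and pocket5 below 0.006 m and (distance of spare0_mid from where it was at the start of the episode below 0.01 m or (horizontal distance between spare0_mid and pocket0 below 0.006 m and y of spare0_red in the frame of pocket0 above 0.01 m) or (horizontal distance between spare0_mid and pocket1 below 0.006 m and y of spare0_red in the frame of pocket1 above 0.01 m) or (horizontal distance between spare0_mid and pocket2 below 0.006 m and y of spare0_red in the frame of pocket2 above 0.01 m) or (horizontal distance between spare0_mid and pocket3 below 0.006 m and y of spare0_red in the frame of pocket3 above 0.01 m) or (horizontal distance between spare0_mid and pocket4 below 0.006 m and y of spare0_red in the frame of pocket4 above 0.01 m) or (horizontal distance between spare0_mid and pocket5 below 0.006 m and y of spare0_red in the frame of pocket5 above 0.01 m)) and (distance of spare1_mid from where it was at the start of the episode below 0.01 m or (horizontal distance between spare1_mid and pocket0 below 0.006 m and y of spare1_red in the frame of pocket0 above 0.01 m) or (horizontal distance between spare1_mid and pocket1 below 0.006 m and y of spare1_red in the frame of pocket1 above 0.01 m) or (horizontal distance between spare1_mid and pocket2 below 0.006 m and y of spare1_red in the frame of pocket2 above 0.01 m) or (horizontal distance between spare1_mid and pocket3 below 0.006 m and y of spare1_red in the frame of pocket3 above 0.01 m) or (horizontal distance between spare1_mid and pocket4 below 0.006 m and y of spare1_red in the frame of pocket4 above 0.01 m) or (horizontal distance between spare1_mid and pocket5 below 0.006 m and y of spare1_red in the frame of pocket5 above 0.01 m)) and (distance of spare2_mid from where it was at the start of the episode below 0.01 m or (horizontal distance between spare2_mid and pocket0 below 0.006 m and y of spare2_red in the frame of pocket0 above 0.01 m) or (horizontal distance between spare2_mid and pocket1 below 0.006 m and y of spare2_red in the frame of pocket1 above 0.01 m) or (horizontal distance between spare2_mid and pocket2 below 0.006 m and y of spare2_red in the frame of pocket2 above 0.01 m) or (horizontal distance between spare2_mid and pocket3 below 0.006 m and y of spare2_red in the frame of pocket3 above 0.01 m) or (horizontal distance between spare2_mid and pocket4 below 0.006 m and y of spare2_red in the frame of pocket4 above 0.01 m) or (horizontal distance between spare2_mid and pocket5 below 0.006 m and y of spare2_red in the frame of pocket5 above 0.01 m)) and distance of each of cell0_mid, cell1_mid, cell2_mid, cell3_mid from where it was at the start of the episode below 0.008 m and height (world z) of each of spare0_mid, spare1_mid, spare2_mid below 0.0525 m and angle between each of spare0_mid, spare1_mid, spare2_mid, cell0_mid, cell1_mid, cell2_mid, cell3_mid's own z axis and vertical below 0.07 rad and linear speed of each of spare0, spare1, spare2 below 0.02 m/s); the robot touches nothing.
It fails at once if a spare cell is dropped into a pocket (moves faster than 0.35 m/s with its foot below the mouth) ((height (world z) of spare0_mid below 0.0785 m and horizontal distance between spare0_mid and carrier below 0.1 m and linear speed of spare0 above 0.35 m/s) or (height (world z) of spare1_mid below 0.0785 m and horizontal distance between spare1_mid and carrier below 0.1 m and linear speed of spare1 above 0.35 m/s) or (height (world z) of spare2_mid below 0.0785 m and horizontal distance between spare2_mid and carrier below 0.1 m and linear speed of spare2 above 0.35 m/s)).
It fails at once if a fitted cell is lifted or pushed out of its place (8 mm) (distance of any of cell0_mid, cell1_mid, cell2_mid, cell3_mid from where it was at the start of the episode above 0.008 m).
It fails at once if a spare cell is laid down or falls over (tilts more than 0.7 rad) (angle between any of spare0_mid, spare1_mid, spare2_mid's own z axis and vertical above 0.7 rad).
It fails at once if a spare cell is forced onto the carrier (contact over 60 N) (contact force between any of spare0, spare1, spare2 and carrier above 60 N).
It fails at once if a tool, the jar, the tape or the copper bar is pushed more than 30 mm (distance of any of driver, spanner, tape, jar, busbar from where it was at the start of the episode above 0.03 m).
It also fails if it takes over 72 s, if anything falls off the work surface, if the arm or the gripper's body presses on something with over 40 N, if the wrist force passes 120 N, or if a joint passes its speed limit or range.

## Working session

There is one attempt and no reset: what is moved stays moved. The work goes in short steps, Python scripts to look and compute and a tool call to move; the robot and the scene stay as the last step left them, time stands still between calls to the robot, and variables do not carry over. Pictures are saved under pics/ and viewed, and the job is handed in when it is done.

Besides the shell and the picture viewer there is one more tool, called after "Request:" in YAML: its name, and indented under it one key for each argument. send_rows: Moves the arm, as the interface text tells. Its arguments: {"type":"object","properties":{"increments":{"type":"array","items":{"type":"array","items":{"type":"array","items":{"type":"number"}}}},"hand":{"type":"number"}},"required":["increments"]}

```bash
mkdir -p pics
python3 - <<'E'
from workcell import bot,viewer
import cv2
o=bot.get_obs()
print({k:o[k] for k in ['clock','eef_pos','tool_rot','grip_width','ft_force']})
for n in ['scene','top']:
    c=viewer.camera(n); print(n,c['camera_matrix'],c['eye'],c['rotation'])
    cv2.imwrite(f'pics/{n}0.png',c['image'][:,:,::-1])
E
```

```text
{'clock': 0.0, 'eef_pos': array([0.20491719, 0.45542505, 0.24142431]), 'tool_rot': array([ 8.39750695e-01,  5.42971190e-01, -8.63472141e-04,  5.58539097e-04]), 'grip_width': 0.08541141673570918, 'ft_force': array([ 1.12520596, -0.66820251, -0.2634288 ])}
scene [[423.53590197   0.         265.24072492]
 [  0.         423.53590197 190.58170326]
 [  0.           0.           1.        ]] [1.6213274  0.20689691 1.40984151] [ 0.59852543  0.72836263 -0.25995759 -0.20899102]
top [[474.22751578   0.         257.81933903]
 [  0.         474.22751578 187.65650215]
 [  0.           0.           1.        ]] [ 0.29417932 -0.01247511  1.62727153] [-0.70089513  0.7073749  -0.06294694  0.06636603]
```

View pics/top0.png

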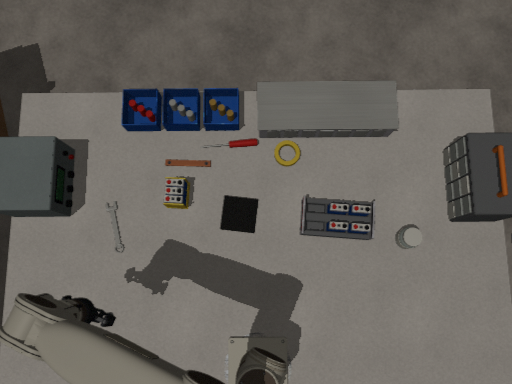

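View pics/scene0.png

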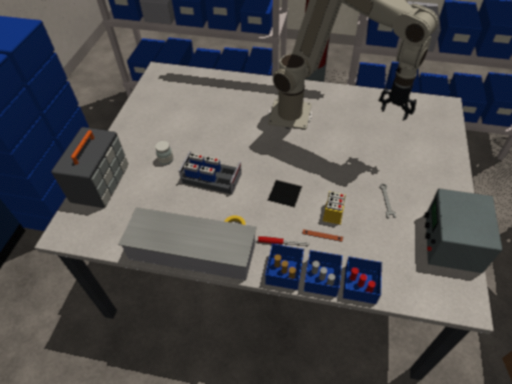

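The top view shows the rack at about (176,193), the mat at (240,214) and the carrier at (337,217). Its two empty pockets are at the left end, (316,209) and (316,226). Next I'll zoom in and measure.

```bash
cat > h.py <<'E'
import numpy as np,cv2
from workcell import bot,viewer
from scipy.spatial.transform import Rotation as R
def ray(c,u,v,z):
    K=c['camera_matrix'];Rm=R.from_quat(c['rotation']).as_matrix() if np.shape(c['rotation'])==(4,) else c['rotation']
    d=Rm@np.array([(u-K[0,2])/K[0,0],(v-K[1,2])/K[1,1],1]);e=np.array(c['eye'])
    return e+d*(z-e[2])/d[2]
def proj(c,p):
    K=c['camera_matrix'];Rm=R.from_quat(c['rotation']).as_matrix()
    q=Rm.T@(np.array(p)-c['eye']);return K[0,0]*q[0]/q[2]+K[0,2],K[1,1]*q[1]/q[2]+K[1,2]
def discs(c,box,z=.094,show=True):
    x0,y0,x1,y1=box;S=8
    im=cv2.resize(c['image'][y0:y1,x0:x1],None,fx=S,fy=S,interpolation=cv2.INTER_CUBIC)
    h=cv2.cvtColor(im,cv2.COLOR_RGB2HSV)
    red=(((h[...,0]<10)|(h[...,0]>170))&(h[...,1]>120)&(h[...,2]>90)).astype(np.uint8)
    out=[]
    n,l,s,ce=cv2.connectedComponentsWithStats(red)
    for i in range(1,n):
        if s[i,4]>400:
            u,v=x0+(ce[i]+.5)/S-.5, 0
            uu=x0+(ce[i][0]+.5)/S-.5; vv=y0+(ce[i][1]+.5)/S-.5
            out.append((uu,vv,s[i,4]/S/S,ray(c,uu,vv,z)))
    return out
E
python3 - <<'E'
from h import *
np.set_printoptions(precision=4,suppress=True)
c=viewer.camera('top'); np.save('pics/top.npy',c,allow_pickle=True)
s=viewer.camera('scene'); np.save('pics/scene.npy',s,allow_pickle=True)
for b in [(155,165,200,220),(295,190,380,245)]:
    for d in discs(c,b): print(d)
print('scene')
for b in [(315,180,355,232),(170,145,250,200)]:
    for d in discs(s,b): print(d)
a=cv2.resize(c['image'][170:215,155:205],None,fx=12,fy=12,interpolation=cv2.INTER_CUBIC)
b=cv2.resize(c['image'][190:245,295:380],None,fx=9,fy=9,interpolation=cv2.INTER_CUBIC)
cv2.imwrite('pics/rackz.png',a[:,:,::-1]);cv2.imwrite('pics/carz.png',b[:,:,::-1])
# mat
blk=(c['image'].max(2)<45)[190:240,215:265].astype(np.uint8)
m=cv2.moments(blk);print('mat',ray(c,m['m10']/m['m00']+215,m['m01']/m['m00']+190,.003),cv2.minAreaRect(cv2.findNonZero(blk)))
blk=(s['image'].max(2)<45)[170:215,260:310].astype(np.uint8)
m=cv2.moments(blk);print('mat',ray(s,m['m10']/m['m00']+260,m['m01']/m['m00']+170,.003))
E
```

```text
(np.float64(168.47439567430024), np.float64(181.5071564885496), np.float64(12.28125), array([0.6017, 0.2884, 0.094 ]))
(np.float64(167.86243597951344), np.float64(189.77040653008964), np.float64(12.203125), array([0.574 , 0.2897, 0.094 ]))
(np.float64(167.18302505966588), np.float64(198.24209427207637), np.float64(13.09375), array([0.5458, 0.2912, 0.094 ]))
(np.float64(333.9195595099183), np.float64(206.2346120186698), np.float64(13.390625), array([ 0.5141, -0.2539,  0.094 ]))
(np.float64(356.01088235294117), np.float64(207.8644117647059), np.float64(13.28125), array([ 0.5081, -0.3257,  0.094 ]))
(np.float64(333.0137087264151), np.float64(224.53095518867923), np.float64(13.25), array([ 0.4544, -0.2487,  0.094 ]))
(np.float64(355.27952813599063), np.float64(226.2626758499414), np.float64(13.328125), array([ 0.4481, -0.3205,  0.094 ]))
scene
(np.float64(339.34856356968214), np.float64(205.8387836185819), np.float64(6.390625), array([0.5992, 0.2864, 0.094 ]))
mat [0.5036 0.0594 0.003 ] ((24.07445526123047, 23.854745864868164), (33.81411361694336, 33.77590560913086), 6.581944942474365)
mat [0.5051 0.0572 0.003 ]
```

View pics/rackz.png

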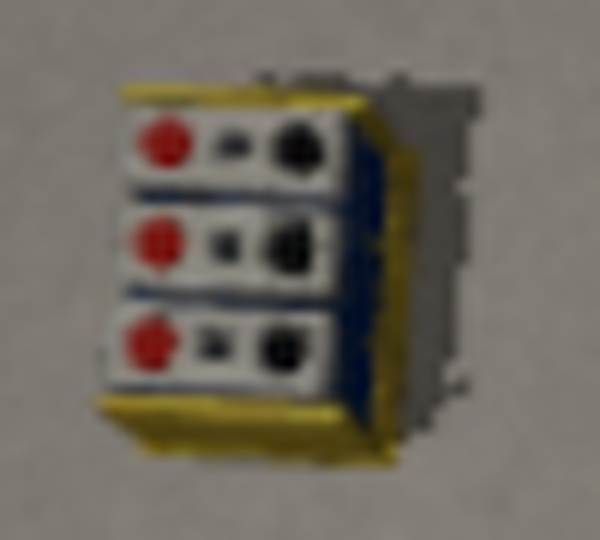

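View pics/carz.png

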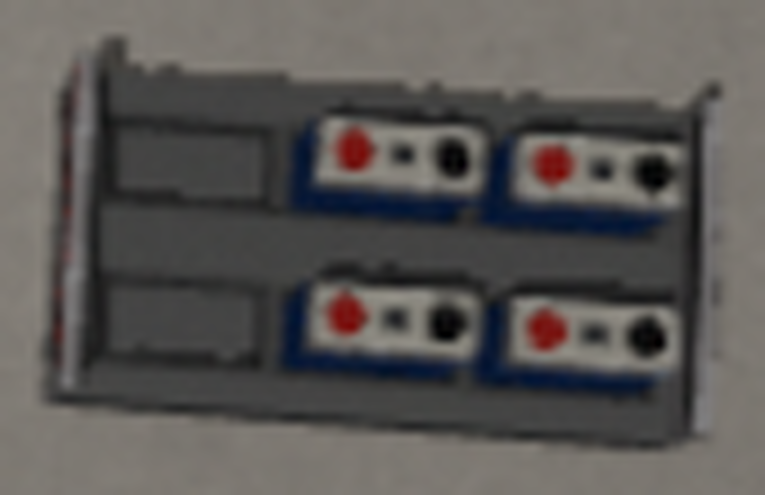

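```bash
python3 - <<'E'
from h import *
np.set_printoptions(precision=4,suppress=True)
for nm,boxes in [('top',[(155,170,190,208),(320,195,378,242)]),('scene',[(318,185,352,222),(178,145,230,190)])]:
    c=np.load(f'pics/{nm}.npy',allow_pickle=True).item()
    for (x0,y0,x1,y1) in boxes:
        S=8
        im=cv2.resize(c['image'][y0:y1,x0:x1],None,fx=S,fy=S,interpolation=cv2.INTER_CUBIC)
        h=cv2.cvtColor(im,cv2.COLOR_RGB2HSV)
        m={'red':((h[...,0]<12)|(h[...,0]>168))&(h[...,1]>100)&(h[...,2]>70),
           'white':(h[...,1]<75)&(h[...,2]>110)}
        cv2.imwrite(f'pics/m_{nm}_{x0}.png',np.hstack([im[:,:,::-1]]+[cv2.merge([k.astype(np.uint8)*255]*3) for k in m.values()]))
        n,l,s,ce=cv2.connectedComponentsWithStats(m['red'].astype(np.uint8))
        for i in range(1,n):
            if s[i,4]>150: 
                u,v=(ce[i]+.5)/S-.5+[x0,y0]; print(nm,'red',s[i,4]/64,ray(c,u,v,.094))
    x0=dict(top=155,scene=178)
E
ls pics
```

```text
top red 14.34375 [0.6018 0.2885 0.094 ]
top red 14.140625 [0.5741 0.2898 0.094 ]
top red 15.125 [0.5459 0.2913 0.094 ]
top red 15.328125 [ 0.5142 -0.2539  0.094 ]
top red 15.328125 [ 0.5082 -0.3256  0.094 ]
top red 15.21875 [ 0.4544 -0.2487  0.094 ]
top red 15.359375 [ 0.4481 -0.3205  0.094 ]
scene red 6.875 [0.5439 0.2892 0.094 ]
scene red 8.859375 [0.5713 0.2871 0.094 ]
scene red 9.484375 [0.5992 0.2867 0.094 ]
scene red 4.75 [ 0.4463 -0.3232  0.094 ]
scene red 5.265625 [ 0.4527 -0.2518  0.094 ]
scene red 7.953125 [ 0.5044 -0.329   0.094 ]
scene red 7.46875 [ 0.51   -0.2571  0.094 ]
carz.png
m_scene_178.png
m_scene_318.png
m_top_155.png
m_top_320.png
rackz.png
scene.npy
scene0.png
top.npy
top0.png
```

```bash
cat >> h.py <<'E'
def plan(p,yaw,n=8):
    """print rows to reach world p, tool-x yaw (deg) in n rows"""
    o=bot.get_obs();M=R.from_quat(o['tool_rot']).as_matrix()
    y0=np.degrees(np.arctan2(M[1,0],M[0,0]));d=np.array(p)-o['eef_pos'];dy=yaw-y0
    print('t',round(o['clock'],2),'pos',o['eef_pos'].round(4),'yaw',round(y0,2),'tilt',np.degrees(np.arccos(-M[2,2])).round(2),'grip',round(o['grip_width'],4),'F',np.round(o['ft_force'],1),'j6',round(o['joint_pos'][5],2))
    for i in range(n):
        a=np.radians(y0+dy*i/n);s=d/n
        print([round(s[0]*np.cos(a)+s[1]*np.sin(a),4),round(s[0]*np.sin(a)-s[1]*np.cos(a),4),round(-s[2],4),round(-dy/n,2)])
E
python3 - <<'E'
from h import *
np.set_printoptions(precision=4,suppress=True)
c=np.load('pics/top.npy',allow_pickle=True).item()
for p in [(0.5186,-0.2000),(0.4589,-0.1948)]:
    ax=np.radians(-4.9);X=np.array([np.cos(ax),np.sin(ax)]);Y=np.array([-X[1],X[0]])
    print([np.round((np.array(proj(c,[*(np.array(p)+i*.0185*X+j*.036*Y),.036]))-[295,190]+.5)*9) for i,j in [(1,1),(1,-1),(-1,-1),(-1,1)]])
plan([.544,.272,.2],87)
E
```

```text
[array([ 95., 107.]), array([286., 121.]), array([281., 218.]), array([ 89., 204.])]
[array([ 85., 264.]), array([277., 279.]), array([272., 378.]), array([ 79., 363.])]
t 0.2 pos [0.205  0.4556 0.2417] yaw 65.77 tilt 0.08 grip 0.0851 F [-0.3 -0.6 -0.7] j6 1.57
[np.float64(-0.0035), np.float64(0.0481), np.float64(0.0052), np.float64(-2.65)]
[np.float64(-0.0058), np.float64(0.0478), np.float64(0.0052), np.float64(-2.65)]
[np.float64(-0.008), np.float64(0.0475), np.float64(0.0052), np.float64(-2.65)]
[np.float64(-0.0102), np.float64(0.0471), np.float64(0.0052), np.float64(-2.65)]
[np.float64(-0.0123), np.float64(0.0466), np.float64(0.0052), np.float64(-2.65)]
[np.float64(-0.0145), np.float64(0.046), np.float64(0.0052), np.float64(-2.65)]
[np.float64(-0.0166), np.float64(0.0452), np.float64(0.0052), np.float64(-2.65)]
[np.float64(-0.0187), np.float64(0.0444), np.float64(0.0052), np.float64(-2.65)]
```

Request:
send_rows:
  increments:
    - [[-0.0035,0.048,0.005,-2.65],[-0.006,0.048,0.005,-2.65],[-0.008,0.0475,0.005,-2.65],[-0.01,0.047,0.005,-2.65],[-0.0125,0.0465,0.005,-2.65],[-0.0145,0.046,0.005,-2.65],[-0.0165,0.045,0.005,-2.65],[-0.0185,0.0445,0.005,-2.65]]
  hand: -1

```text
clock: 1.0
eef_pos: [0.5514, 0.2752, 0.1992]
tool_rot: [0.715, 0.7, -0.0, -0.001]
ft_force: [-0.0, 0.3, 0.2]
grip_width: 0.0855
```

Run:
```python
from h import *
plan([.544,.272,.18],87,8)
```

```text
t 1.0 pos [0.5514 0.2752 0.1992] yaw 88.78 tilt 0.17 grip 0.0855 F [-0.   0.3  0.2] j6 0.48
[np.float64(-0.0004), np.float64(-0.0009), np.float64(0.0024), np.float64(0.22)]
[np.float64(-0.0004), np.float64(-0.0009), np.float64(0.0024), np.float64(0.22)]
[np.float64(-0.0004), np.float64(-0.0009), np.float64(0.0024), np.float64(0.22)]
[np.float64(-0.0004), np.float64(-0.0009), np.float64(0.0024), np.float64(0.22)]
[np.float64(-0.0004), np.float64(-0.0009), np.float64(0.0024), np.float64(0.22)]
[np.float64(-0.0004), np.float64(-0.0009), np.float64(0.0024), np.float64(0.22)]
[np.float64(-0.0004), np.float64(-0.0009), np.float64(0.0024), np.float64(0.22)]
[np.float64(-0.0004), np.float64(-0.0009), np.float64(0.0024), np.float64(0.22)]
```

Request:
send_rows:
  increments:
    - [[-0.001,-0.0025,0.015,0.6],[-0.001,-0.0025,0.015,0.6],[-0.001,-0.002,0.015,0.6],[0,0,0.01,0],[0,0,0.01,0],[0,0,0,0],[0,0,0,0],[0,0,0,0]]

```text
clock: 1.8
eef_pos: [0.5509, 0.2665, 0.1278]
tool_rot: [0.729, 0.684, -0.001, -0.001]
ft_force: [0.1, -0.7, 0.3]
grip_width: 0.0855
```

Run:
```python
from h import *
plan([.544,.272,.13],87,1)
for n,b in [('top',(130,150,215,225)),('scene',(300,150,370,230))]:
    c=viewer.camera(n);x0,y0,x1,y1=b
    cv2.imwrite(f'pics/a1{n}.png',cv2.resize(c['image'][y0:y1,x0:x1],None,fx=7,fy=7,interpolation=cv2.INTER_CUBIC)[:,:,::-1])
    x,y=proj(c,[.544,.272,.13]);print(n,(x-x0)*7,(y-y0)*7)
```

```text
t 1.8 pos [0.5509 0.2665 0.1278] yaw 86.34 tilt 0.2 grip 0.0855 F [ 0.1 -0.7  0.3] j6 0.51
[np.float64(0.005), np.float64(-0.0072), np.float64(-0.0022), np.float64(-0.66)]
top 286.7780407557143 328.55212354106465
scene 266.6680399500775 270.1505112218066
```

View pics/a1top.png

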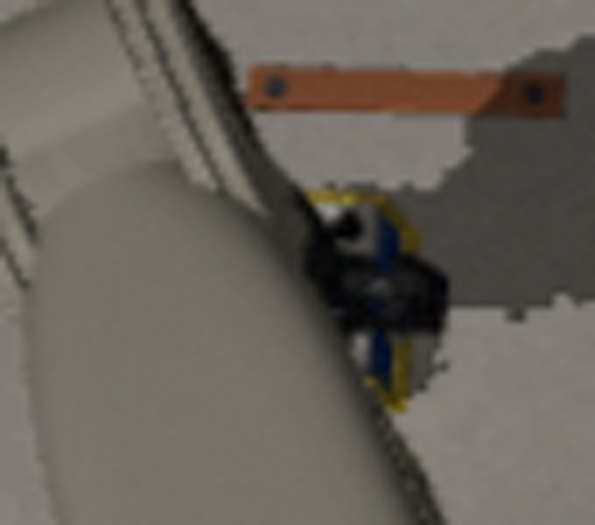

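View pics/a1scene.png

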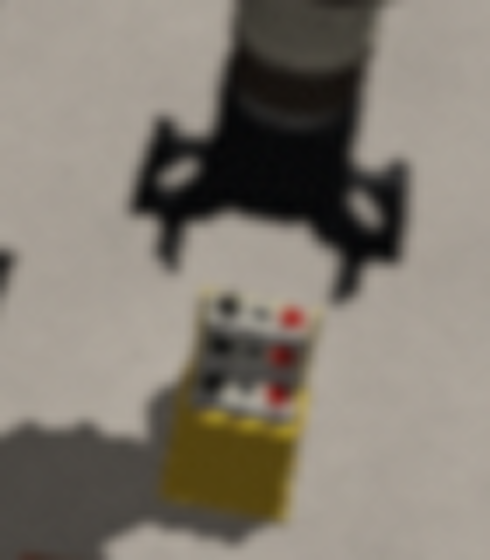

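The scene view shows the jaws straddling the near spare's column, with the fingertips at (170,265) and (345,295) in the crop. I'll correct the residual offset while hovering.

Request:
send_rows:
  increments:
    - [[0.0025,-0.0035,0,-0.3],[0.0025,-0.0035,0,-0.3],[0,0,0,0],[0,0,0,0],[0,0,0,0],[0,0,0,0],[0,0,0,0],[0,0,0,0]]

```text
clock: 2.7
eef_pos: [0.5446, 0.2733, 0.1302]
tool_rot: [0.725, 0.689, 0.001, -0.0]
ft_force: [-0.4, -0.4, -0.3]
grip_width: 0.0855
```

Run:
```python
from h import *
plan([.544,.272,.058],87,6)
```

```text
t 2.7 pos [0.5446 0.2733 0.1302] yaw 87.03 tilt 0.09 grip 0.0855 F [-0.4 -0.4 -0.3] j6 0.52
[np.float64(-0.0002), np.float64(-0.0001), np.float64(0.012), np.float64(0.0)]
[np.float64(-0.0002), np.float64(-0.0001), np.float64(0.012), np.float64(0.0)]
[np.float64(-0.0002), np.float64(-0.0001), np.float64(0.012), np.float64(0.0)]
[np.float64(-0.0002), np.float64(-0.0001), np.float64(0.012), np.float64(0.0)]
[np.float64(-0.0002), np.float64(-0.0001), np.float64(0.012), np.float64(0.0)]
[np.float64(-0.0002), np.float64(-0.0001), np.float64(0.012), np.float64(0.0)]
```

Request:
send_rows:
  increments:
    - [[-0.0005,0,0.012,0],[-0.0005,0,0.012,0],[0,0,0.012,0],[0,0,0.012,0],[0,0,0.012,0],[0,0,0.01,0],[0,0,0,0],[0,0,0,0]]

```text
clock: 3.5
eef_pos: [0.5429, 0.2712, 0.051]
tool_rot: [0.725, 0.688, -0.002, -0.001]
ft_force: [-0.1, 0.8, 0.2]
grip_width: 0.0851
```

Run:
```python
from h import *
plan([.544,.272,.058],87,1)
```

```text
t 3.5 pos [0.5429 0.2712 0.051 ] yaw 87.01 tilt 0.24 grip 0.0851 F [-0.1  0.8  0.2] j6 0.52
[np.float64(0.0008), np.float64(0.0011), np.float64(-0.007), np.float64(0.01)]
```

Request:
send_rows:
  increments:
    - [[0.001,0.001,-0.0035,0],[0,0,-0.0025,0],[0,0,0,0],[0,0,0,0],[0,0,0,0],[0,0,0,0],[0,0,0,0],[0,0,0,0]]

```text
clock: 4.3
eef_pos: [0.546, 0.2733, 0.0606]
tool_rot: [0.725, 0.688, 0.001, -0.0]
ft_force: [0.2, 0.7, -0.0]
grip_width: 0.0854
```

Request:
send_rows:
  increments:
    - [[0,0,0,0],[0,0,0,0],[0,0,0,0],[0,0,0,0],[0,0,0,0],[0,0,0,0],[0,0,0,0],[0,0,0,0]]
  hand: 1

```text
clock: 5.1
eef_pos: [0.5461, 0.2735, 0.0607]
tool_rot: [0.725, 0.688, 0.001, -0.0]
ft_force: [-0.7, 0.5, 0.5]
grip_width: 0.0597
```

Run:
```python
from h import *
plan([.544,.272,.058],87,1)
```

```text
t 5.1 pos [0.5461 0.2735 0.0607] yaw 87.02 tilt 0.13 grip 0.0597 F [-0.7  0.5  0.5] j6 0.52
[np.float64(-0.0016), np.float64(-0.0021), np.float64(0.0027), np.float64(0.02)]
```

Gripped at 59.7 mm. Now lifting straight up.

Request:
send_rows:
  increments:
    - [[0,0,-0.003,0],[0,0,-0.006,0],[0,0,-0.01,0],[0,0,-0.015,0],[0,0,-0.02,0],[0,0,-0.025,0],[0,0,-0.025,0],[0,0,-0.015,0]]

```text
clock: 5.9
eef_pos: [0.5451, 0.2712, 0.1818]
tool_rot: [0.726, 0.688, -0.003, 0.0]
ft_force: [0.4, 0.6, -2.7]
grip_width: 0.0593
```

Run:
```python
from h import *
plan([.50,.06,.17],85.15,6)
c=viewer.camera('scene')
cv2.imwrite('pics/b1.png',cv2.resize(c['image'][110:250,260:390],None,fx=4,fy=4,interpolation=cv2.INTER_CUBIC)[:,:,::-1])
```

```text
t 5.9 pos [0.5451 0.2712 0.1818] yaw 86.95 tilt 0.29 grip 0.0593 F [ 0.4  0.6 -2.7] j6 0.52
[np.float64(-0.0356), np.float64(-0.0056), np.float64(0.002), np.float64(0.3)]
[np.float64(-0.0356), np.float64(-0.0055), np.float64(0.002), np.float64(0.3)]
[np.float64(-0.0356), np.float64(-0.0053), np.float64(0.002), np.float64(0.3)]
[np.float64(-0.0356), np.float64(-0.0051), np.float64(0.002), np.float64(0.3)]
[np.float64(-0.0357), np.float64(-0.0049), np.float64(0.002), np.float64(0.3)]
[np.float64(-0.0357), np.float64(-0.0047), np.float64(0.002), np.float64(0.3)]
```

View pics/b1.png

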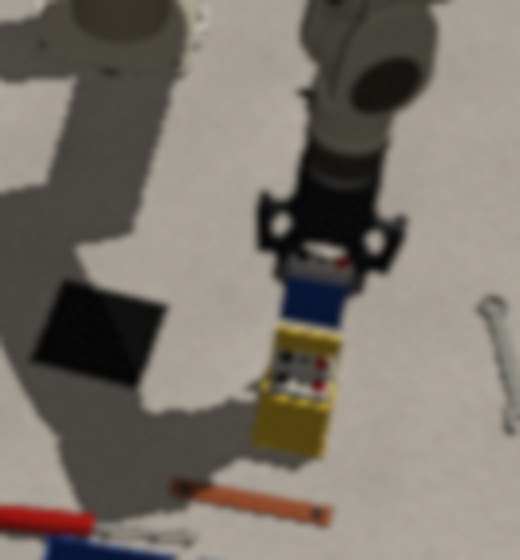

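The spare is clear of the rack and upright. Carrying it to the mat.

Request:
send_rows:
  increments:
    - [[-0.02,-0.003,0,0.3],[-0.035,-0.005,0.001,0.3],[-0.035,-0.005,0.001,0.3],[-0.035,-0.005,0.001,0.3],[-0.035,-0.005,0.001,0.3],[-0.025,-0.005,0.001,0.2],[-0.01,0,0,0],[0,0,0,0]]

```text
clock: 6.75
eef_pos: [0.5013, 0.0745, 0.1804]
tool_rot: [0.735, 0.678, 0.0, -0.001]
ft_force: [0.1, 0.1, -2.5]
grip_width: 0.0592
```

Run:
```python
from h import *
plan([.50,.06,.06],85.15,8)
```

```text
t 6.75 pos [0.5013 0.0745 0.1804] yaw 85.39 tilt 0.1 grip 0.0592 F [ 0.1  0.1 -2.5] j6 0.23
[np.float64(-0.0018), np.float64(-0.0), np.float64(0.0151), np.float64(0.03)]
[np.float64(-0.0018), np.float64(-0.0), np.float64(0.0151), np.float64(0.03)]
[np.float64(-0.0018), np.float64(-0.0), np.float64(0.0151), np.float64(0.03)]
[np.float64(-0.0018), np.float64(-0.0), np.float64(0.0151), np.float64(0.03)]
[np.float64(-0.0018), np.float64(-0.0), np.float64(0.0151), np.float64(0.03)]
[np.float64(-0.0018), np.float64(-0.0), np.float64(0.0151), np.float64(0.03)]
[np.float64(-0.0018), np.float64(-0.0), np.float64(0.0151), np.float64(0.03)]
[np.float64(-0.0018), np.float64(-0.0), np.float64(0.0151), np.float64(0.03)]
```

Request:
send_rows:
  increments:
    - [[-0.002,0,0.01,0],[-0.003,0,0.018,0],[-0.003,0,0.02,0],[-0.003,0,0.018,0],[-0.002,0,0.012,0],[0,0,0.008,0],[0,0,0.004,0],[0,0,0,0]]

```text
clock: 7.55
eef_pos: [0.5026, 0.0699, 0.0836]
tool_rot: [0.731, 0.682, 0.002, -0.002]
ft_force: [-0.8, 0.1, -1.8]
grip_width: 0.0593
```

Run:
```python
from h import *
plan([.50,.06,.06],85.15,4)
```

```text
t 7.55 pos [0.5026 0.0699 0.0836] yaw 86.04 tilt 0.35 grip 0.0593 F [-0.8  0.1 -1.8] j6 0.2
[np.float64(-0.0025), np.float64(-0.0005), np.float64(0.0059), np.float64(0.22)]
[np.float64(-0.0025), np.float64(-0.0005), np.float64(0.0059), np.float64(0.22)]
[np.float64(-0.0025), np.float64(-0.0005), np.float64(0.0059), np.float64(0.22)]
[np.float64(-0.0025), np.float64(-0.0005), np.float64(0.0059), np.float64(0.22)]
```

Request:
send_rows:
  increments:
    - [[-0.0025,0,0.005,0.2],[-0.0025,0,0.005,0.2],[-0.0025,0,0.005,0.2],[0,0,0.003,0.2],[0,0,0.002,0],[0,0,0,0],[0,0,0,0],[0,0,0,0]]

```text
clock: 8.35
eef_pos: [0.5042, 0.0625, 0.0639]
tool_rot: [0.736, 0.677, 0.004, -0.001]
ft_force: [-0.1, -0.8, -3.3]
grip_width: 0.0594
```

Run:
```python
from h import *
plan([.50,.06,.058],85.15,4)
```

```text
t 8.35 pos [0.5042 0.0625 0.0639] yaw 85.19 tilt 0.5 grip 0.0594 F [-0.1 -0.8 -3.3] j6 0.2
[np.float64(-0.0007), np.float64(-0.001), np.float64(0.0015), np.float64(0.01)]
[np.float64(-0.0007), np.float64(-0.001), np.float64(0.0015), np.float64(0.01)]
[np.float64(-0.0007), np.float64(-0.001), np.float64(0.0015), np.float64(0.01)]
[np.float64(-0.0007), np.float64(-0.001), np.float64(0.0015), np.float64(0.01)]
```

Request:
send_rows:
  increments:
    - [[0,0,0.0015,0],[0,0,0.0015,0],[0,0,0.0015,0],[0,0,0.001,0],[0,0,0.0005,0],[0,0,0,0],[0,0,0,0],[0,0,0,0]]

```text
clock: 9.15
eef_pos: [0.5047, 0.0628, 0.0579]
tool_rot: [0.736, 0.677, 0.005, -0.0]
ft_force: [0.2, -0.4, -2.6]
grip_width: 0.0592
```

Run:
```python
from h import *
plan([.50,.06,.058],85.15,4)
```

```text
t 9.15 pos [0.5047 0.0628 0.0579] yaw 85.2 tilt 0.54 grip 0.0592 F [ 0.2 -0.4 -2.6] j6 0.2
[np.float64(-0.0008), np.float64(-0.0011), np.float64(-0.0), np.float64(0.01)]
[np.float64(-0.0008), np.float64(-0.0011), np.float64(-0.0), np.float64(0.01)]
[np.float64(-0.0008), np.float64(-0.0011), np.float64(-0.0), np.float64(0.01)]
[np.float64(-0.0008), np.float64(-0.0011), np.float64(-0.0), np.float64(0.01)]
```

Request:
send_rows:
  increments:
    - [[0,0,0.001,0],[0,0,0.001,0],[0,0,0.0005,0],[0,0,0,0],[0,0,0,0],[0,0,0,0],[0,0,0,0],[0,0,0,0]]

```text
clock: 9.95
eef_pos: [0.5048, 0.0628, 0.0579]
tool_rot: [0.736, 0.677, 0.005, 0.0]
ft_force: [-1.2, 0.7, -0.3]
grip_width: 0.0598
```

The force has dropped to about 0, so the cell stands on the mat. Releasing it and rising.

Request:
send_rows:
  increments:
    - [[0,0,0,0],[0,0,0,0],[0,0,0,0],[0,0,0,0],[0,0,0,0],[0,0,0,0],[0,0,0,0],[0,0,0,0]]
  hand: -1

```text
clock: 10.75
eef_pos: [0.5066, 0.063, 0.0585]
tool_rot: [0.736, 0.677, 0.007, 0.001]
ft_force: [0.2, -0.2, 0.1]
grip_width: 0.0854
```

Request:
send_rows:
  increments:
    - [[0,0,-0.005,0],[0,0,-0.015,0],[0,0,-0.02,0],[0,0,-0.02,0],[0,0,-0.015,0],[0,0,-0.005,0],[0,0,0,0],[0,0,0,0]]

```text
clock: 11.55
eef_pos: [0.5048, 0.0623, 0.1421]
tool_rot: [0.736, 0.677, 0.006, 0.001]
ft_force: [-0.2, -1.0, -0.5]
grip_width: 0.0852
```

Request:
send_rows:
  increments:
    - [[0,0,0,8],[0,0,0,8.5],[0,0,0,8.5],[0,0,0,8.5],[0,0,0,8.5],[0,0,0,8.5],[0,0,0,8.5],[0,0,0,8.5]]

```text
clock: 12.35
eef_pos: [0.4991, 0.0617, 0.1331]
tool_rot: [0.989, 0.145, -0.003, -0.003]
ft_force: [-0.1, 0.2, -0.8]
grip_width: 0.0854
```

Run:
```python
from h import *
plan([.504,.062,.14],-4.85,8)
for n,b in [('top',(200,150,300,250)),('scene',(230,110,340,220))]:
    c=viewer.camera(n);x0,y0,x1,y1=b
    cv2.imwrite(f'pics/c1{n}.png',cv2.resize(c['image'][y0:y1,x0:x1],None,fx=5,fy=5,interpolation=cv2.INTER_CUBIC)[:,:,::-1])
    print([d[2:] for d in discs(c,b,.091)])
```

```text
t 12.35 pos [0.4991 0.0617 0.1331] yaw 16.69 tilt 0.46 grip 0.0854 F [-0.1  0.2 -0.8] j6 1.4
[np.float64(0.0006), np.float64(0.0001), np.float64(-0.0009), np.float64(2.69)]
[np.float64(0.0006), np.float64(0.0001), np.float64(-0.0009), np.float64(2.69)]
[np.float64(0.0006), np.float64(0.0001), np.float64(-0.0009), np.float64(2.69)]
[np.float64(0.0006), np.float64(0.0), np.float64(-0.0009), np.float64(2.69)]
[np.float64(0.0006), np.float64(0.0), np.float64(-0.0009), np.float64(2.69)]
[np.float64(0.0006), np.float64(-0.0), np.float64(-0.0009), np.float64(2.69)]
[np.float64(0.0006), np.float64(-0.0), np.float64(-0.0009), np.float64(2.69)]
[np.float64(0.0006), np.float64(-0.0001), np.float64(-0.0009), np.float64(2.69)]
[]
[]
```

View pics/c1scene.png

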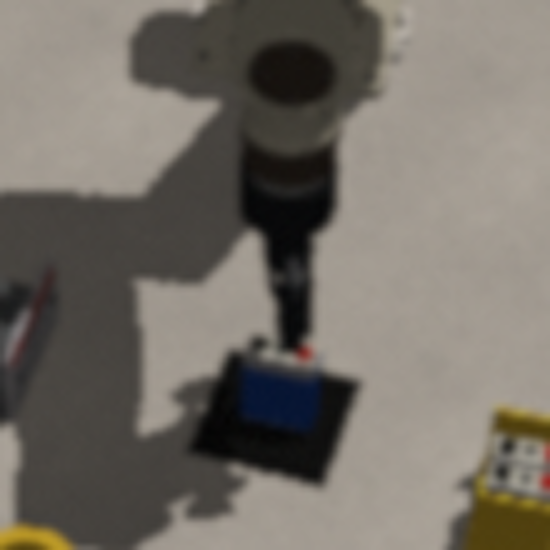

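View pics/c1top.png

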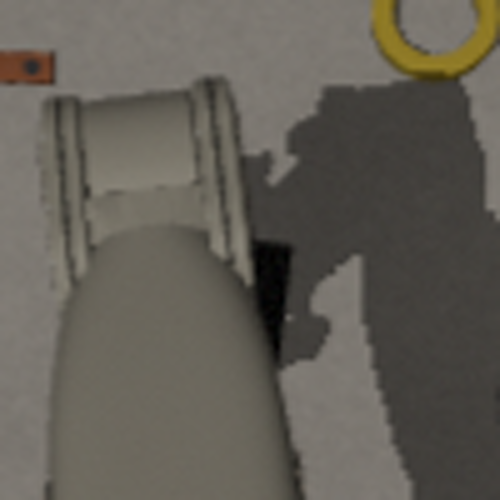

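The cell stands upright on the mat, red terminal to the world +y side. I'll finish the turn.

Request:
send_rows:
  increments:
    - [[0.002,0,-0.001,5],[0.001,0,-0.001,5],[0.001,0,-0.001,4],[0,0,0,2],[0,0,0,0.5],[0,0,0,0],[0,0,0,0],[0,0,0,0]]

```text
clock: 13.25
eef_pos: [0.5004, 0.0623, 0.1317]
tool_rot: [1.0, 0.011, -0.007, -0.002]
ft_force: [-0.5, 0.6, 0.0]
grip_width: 0.0854
```

Run:
```python
from h import *
plan([.503,.0628,.06],-4.85,8)
```

```text
t 13.25 pos [0.5004 0.0623 0.1317] yaw 1.23 tilt 0.86 grip 0.0854 F [-0.5  0.6  0. ] j6 1.67
[np.float64(0.0003), np.float64(-0.0001), np.float64(0.009), np.float64(0.76)]
[np.float64(0.0003), np.float64(-0.0001), np.float64(0.009), np.float64(0.76)]
[np.float64(0.0003), np.float64(-0.0001), np.float64(0.009), np.float64(0.76)]
[np.float64(0.0003), np.float64(-0.0001), np.float64(0.009), np.float64(0.76)]
[np.float64(0.0003), np.float64(-0.0001), np.float64(0.009), np.float64(0.76)]
[np.float64(0.0003), np.float64(-0.0001), np.float64(0.009), np.float64(0.76)]
[np.float64(0.0003), np.float64(-0.0001), np.float64(0.009), np.float64(0.76)]
[np.float64(0.0003), np.float64(-0.0001), np.float64(0.009), np.float64(0.76)]
```

Request:
send_rows:
  increments:
    - [[0.001,0,0.004,1.5],[0.001,0,0.009,1.5],[0,0,0.012,1.5],[0,0,0.012,0.5],[0,0,0.012,0],[0,0,0.008,0],[0,0,0.004,0],[0,0,0,0]]

```text
clock: 14.05
eef_pos: [0.5013, 0.0625, 0.0652]
tool_rot: [0.999, -0.037, -0.008, -0.002]
ft_force: [0.3, 0.2, 0.2]
grip_width: 0.0851
```

Run:
```python
from h import *
plan([.503,.0628,.06],-4.85,4)
o=bot.get_obs();print(R.from_quat(o['tool_rot']).as_matrix()[:,2].round(4))
```

```text
t 14.05 pos [0.5013 0.0625 0.0652] yaw -4.28 tilt 0.91 grip 0.0851 F [0.3 0.2 0.2] j6 1.77
[np.float64(0.0004), np.float64(-0.0001), np.float64(0.0013), np.float64(0.14)]
[np.float64(0.0004), np.float64(-0.0001), np.float64(0.0013), np.float64(0.14)]
[np.float64(0.0004), np.float64(-0.0001), np.float64(0.0013), np.float64(0.14)]
[np.float64(0.0004), np.float64(-0.0001), np.float64(0.0013), np.float64(0.14)]
[-0.0154  0.0042 -0.9999]
```

Request:
send_rows:
  increments:
    - [[0.001,0,0.0015,0.4],[0,0,0.001,0.2],[0,0,0,0],[0,0,0,0],[0,0,0,0],[0,0,0,0],[0,0,0,0],[0,0,0,0]]

```text
clock: 14.85
eef_pos: [0.5041, 0.0626, 0.0645]
tool_rot: [0.999, -0.043, -0.006, -0.002]
ft_force: [-0.6, -0.3, 0.8]
grip_width: 0.0852
```

Request:
send_rows:
  increments:
    - [[0,0,0,0],[0,0,0,0],[0,0,0,0],[0,0,0,0],[0,0,0,0],[0,0,0,0],[0,0,0,0],[0,0,0,0]]
  hand: 1

```text
clock: 15.65
eef_pos: [0.5044, 0.0627, 0.0646]
tool_rot: [0.999, -0.043, -0.005, -0.002]
ft_force: [-0.5, -0.9, -0.4]
grip_width: 0.0236
```

Run:
```python
from h import *
plan([.503,.0628,.06],-4.85,1)
o=bot.get_obs();print(R.from_quat(o['tool_rot']).as_matrix()[:,2].round(4))
```

```text
t 15.65 pos [0.5044 0.0627 0.0646] yaw -4.95 tilt 0.65 grip 0.0236 F [-0.5 -0.9 -0.4] j6 1.78
[np.float64(-0.0014), np.float64(-0.0), np.float64(0.0046), np.float64(-0.1)]
[-0.0104  0.0047 -0.9999]
```

Gripped by the broad faces at 23.6 mm. Lifting.

Request:
send_rows:
  increments:
    - [[0,0,-0.004,0],[0,0,-0.01,0],[0,0,-0.015,0],[0,0,-0.02,0],[0,0,-0.02,0],[0,0,-0.02,0],[0,0,-0.012,0],[0,0,-0.005,0]]

```text
clock: 16.45
eef_pos: [0.5017, 0.0617, 0.1745]
tool_rot: [0.999, -0.043, -0.01, -0.001]
ft_force: [1.4, 0.4, -3.2]
grip_width: 0.0237
```

Run:
```python
from h import *
plan([.517,-.2016,.175],-4.85,8)
c=viewer.camera('scene')
cv2.imwrite('pics/d1.png',cv2.resize(c['image'][90:220,170:340],None,fx=4,fy=4,interpolation=cv2.INTER_CUBIC)[:,:,::-1])
```

```text
t 16.45 pos [0.5017 0.0617 0.1745] yaw -4.96 tilt 1.19 grip 0.0237 F [ 1.4  0.4 -3.2] j6 1.78
[np.float64(0.0048), np.float64(0.0326), np.float64(-0.0001), np.float64(-0.01)]
[np.float64(0.0047), np.float64(0.0326), np.float64(-0.0001), np.float64(-0.01)]
[np.float64(0.0047), np.float64(0.0326), np.float64(-0.0001), np.float64(-0.01)]
[np.float64(0.0047), np.float64(0.0326), np.float64(-0.0001), np.float64(-0.01)]
[np.float64(0.0047), np.float64(0.0326), np.float64(-0.0001), np.float64(-0.01)]
[np.float64(0.0047), np.float64(0.0326), np.float64(-0.0001), np.float64(-0.01)]
[np.float64(0.0047), np.float64(0.0326), np.float64(-0.0001), np.float64(-0.01)]
[np.float64(0.0047), np.float64(0.0326), np.float64(-0.0001), np.float64(-0.01)]
```

View pics/d1.png

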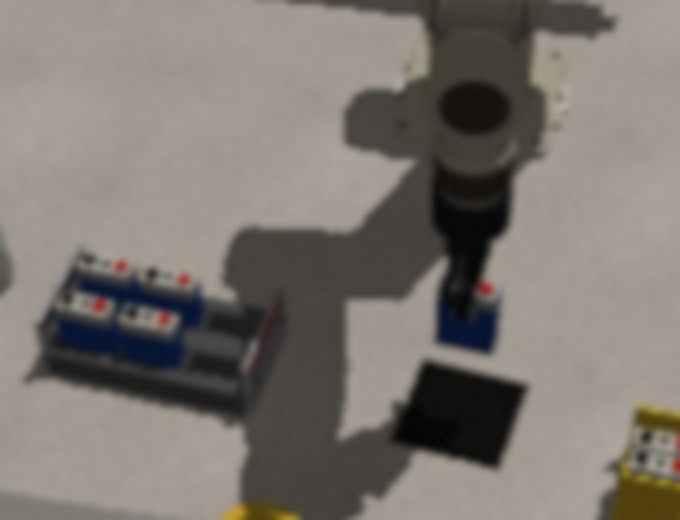

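Request:
send_rows:
  increments:
    - [[0.002,0.015,0,0],[0.004,0.03,0,0],[0.005,0.038,0,0],[0.005,0.04,0,0],[0.005,0.04,0,0],[0.005,0.035,0,0],[0.004,0.025,0,0],[0.002,0.012,0,0]]

```text
clock: 17.3
eef_pos: [0.5092, -0.1864, 0.1676]
tool_rot: [0.999, -0.041, -0.015, -0.001]
ft_force: [0.9, -0.2, -3.2]
grip_width: 0.0235
```

Request:
send_rows:
  increments:
    - [[0,0,0,0],[0,0,0,0],[0,0,0,0],[0,0,0,0],[0,0,0,0],[0,0,0,0],[0,0,0,0],[0,0,0,0]]

```text
clock: 18.1
eef_pos: [0.508, -0.1825, 0.1661]
tool_rot: [0.999, -0.039, -0.017, -0.003]
ft_force: [1.3, -0.3, -2.3]
grip_width: 0.0235
```

Run:
```python
from h import *
plan([.517,-.2016,.175],-4.85,4)
o=bot.get_obs();print(R.from_quat(o['tool_rot']).as_matrix()[:,2].round(4))
```

```text
t 18.1 pos [ 0.508  -0.1825  0.1661] yaw -4.47 tilt 2.02 grip 0.0235 F [ 1.3 -0.3 -2.3] j6 1.31
[np.float64(0.0026), np.float64(0.0046), np.float64(-0.0022), np.float64(0.09)]
[np.float64(0.0026), np.float64(0.0046), np.float64(-0.0022), np.float64(0.09)]
[np.float64(0.0026), np.float64(0.0046), np.float64(-0.0022), np.float64(0.09)]
[np.float64(0.0026), np.float64(0.0046), np.float64(-0.0022), np.float64(0.09)]
[-0.0346  0.0069 -0.9994]
```

The tool has drifted to a 2° pitch, probably sag under load. It can't be commanded, but it's tolerable given the 3.5 mm clearance. I'll centre over the pocket, allowing for the foot's offset.

Request:
send_rows:
  increments:
    - [[0.003,0.005,-0.001,0.1],[0.003,0.005,0,0.1],[0.003,0.005,0,0.1],[0.002,0.003,0,0.1],[0,0.001,0,0],[0,0,0,0],[0,0,0,0],[0,0,0,0]]

```text
clock: 18.9
eef_pos: [0.5184, -0.2049, 0.1665]
tool_rot: [0.999, -0.043, -0.017, -0.003]
ft_force: [0.0, 0.8, -3.4]
grip_width: 0.0231
```

Run:
```python
from h import *
plan([.518,-.2018,.165],-4.85,4)
o=bot.get_obs();print(R.from_quat(o['tool_rot']).as_matrix()[:,2].round(4))
for n,b in [('top',(290,160,390,260)),('scene',(150,100,270,210))]:
    c=viewer.camera(n);x0,y0,x1,y1=b
    cv2.imwrite(f'pics/e1{n}.png',cv2.resize(c['image'][y0:y1,x0:x1],None,fx=5,fy=5,interpolation=cv2.INTER_CUBIC)[:,:,::-1])
```

```text
t 18.9 pos [ 0.5184 -0.2049  0.1665] yaw -4.97 tilt 2.02 grip 0.0231 F [ 0.   0.8 -3.4] j6 1.28
[np.float64(-0.0002), np.float64(-0.0008), np.float64(0.0004), np.float64(-0.03)]
[np.float64(-0.0002), np.float64(-0.0008), np.float64(0.0004), np.float64(-0.03)]
[np.float64(-0.0002), np.float64(-0.0008), np.float64(0.0004), np.float64(-0.03)]
[np.float64(-0.0002), np.float64(-0.0008), np.float64(0.0004), np.float64(-0.03)]
[-0.0346  0.0068 -0.9994]
```

View pics/e1scene.png

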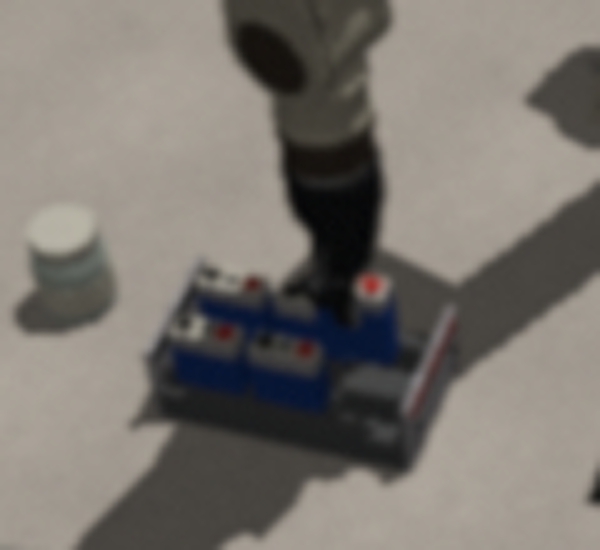

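View pics/e1top.png

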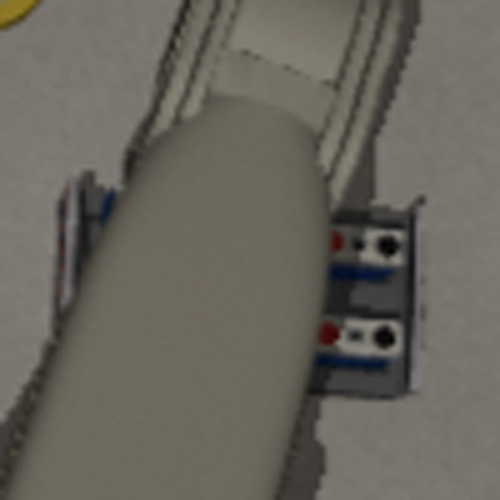

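The held cell is above the carrier with its red terminal at about (372,285) in the crop, towards the red-striped end. Checking its position from the disc.

Run:
```python
from h import *
c=viewer.camera('scene')
for z in (.191,.193): print([(d[0],d[1],d[2],d[3].round(4)) for d in discs(c,(215,150,232,165),z)])
o=bot.get_obs();print(o['eef_pos'])
```

```text
[(np.float64(223.4686320754717), np.float64(156.14150943396226), np.float64(8.28125), array([ 0.5156, -0.1916,  0.191 ]))]
[(np.float64(223.4686320754717), np.float64(156.14150943396226), np.float64(8.28125), array([ 0.5174, -0.191 ,  0.193 ]))]
[ 0.51845629 -0.20480686  0.16652129]
```

Request:
send_rows:
  increments:
    - [[0.001,-0.002,0.004,0],[0,-0.0015,0.008,0],[0,0,0.01,0],[0,0,0.01,0],[0,0,0.008,0],[0,0,0.005,0],[0,0,0.002,0],[0,0,0,0]]

```text
clock: 19.85
eef_pos: [0.517, -0.1999, 0.1138]
tool_rot: [0.999, -0.043, -0.019, -0.003]
ft_force: [0.6, 0.1, -2.7]
grip_width: 0.0232
```

Run:
```python
from h import *
plan([.5195,-.2005,.105],-4.85,4)
o=bot.get_obs();print(R.from_quat(o['tool_rot']).as_matrix()[:,2].round(4))
c=viewer.camera('scene');x0,y0,x1,y1=(180,130,250,200)
cv2.imwrite(f'pics/e2.png',cv2.resize(c['image'][y0:y1,x0:x1],None,fx=8,fy=8,interpolation=cv2.INTER_CUBIC)[:,:,::-1])
print([(d[0],d[1],d[2],d[3].round(4)) for d in discs(c,(215,150,235,175),o['eef_pos'][2]+.0264)])
```

```text
t 19.85 pos [ 0.517  -0.1999  0.1138] yaw -4.92 tilt 2.19 grip 0.0232 F [ 0.6  0.1 -2.7] j6 1.29
[np.float64(0.0006), np.float64(0.0001), np.float64(0.0022), np.float64(-0.02)]
[np.float64(0.0006), np.float64(0.0001), np.float64(0.0022), np.float64(-0.02)]
[np.float64(0.0006), np.float64(0.0001), np.float64(0.0022), np.float64(-0.02)]
[np.float64(0.0006), np.float64(0.0001), np.float64(0.0022), np.float64(-0.02)]
[-0.0374  0.0079 -0.9993]
[]
```

View pics/e2.png

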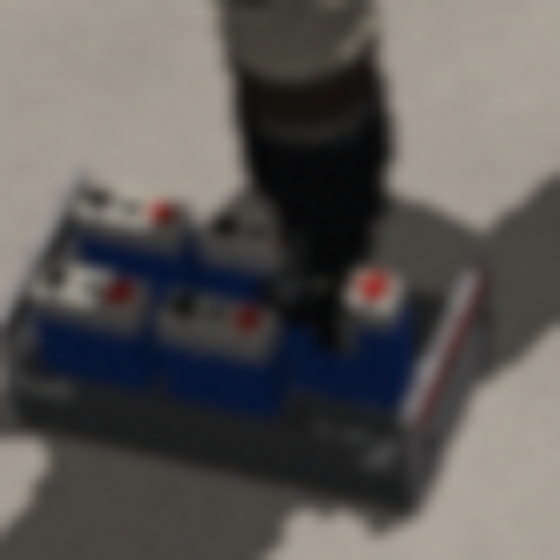

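The cell's red disc is at about (373,288) in the crop, and the cell is over the far pocket.

Run:
```python
from h import *
c=viewer.camera('scene')
x0,y0,x1,y1=(218,157,236,175);S=8
im=cv2.resize(c['image'][y0:y1,x0:x1],None,fx=S,fy=S,interpolation=cv2.INTER_CUBIC);h=cv2.cvtColor(im,cv2.COLOR_RGB2HSV)
m=(((h[...,0]<12)|(h[...,0]>168))&(h[...,1]>110)&(h[...,2]>70)).astype(np.uint8)
n,l,s,ce=cv2.connectedComponentsWithStats(m)
for i in range(1,n):
    u,v=(ce[i]+.5)/S-.5+[x0,y0];print(s[i,4]/64,u,v,ray(c,u,v,.1402).round(4))
```

```text
7.859375 226.29386182902584 165.21930914512922 [ 0.5164 -0.184   0.1402]
```

Request:
send_rows:
  increments:
    - [[0.0015,0,0.001,0],[0.0015,0.0005,0.001,0],[0,0,0.003,0],[0,0,0.004,0],[0,0,0.005,0],[0,0,0.004,0],[0,0,0.003,0],[0,0,0,0]]

```text
clock: 20.75
eef_pos: [0.5207, -0.2011, 0.0926]
tool_rot: [0.999, -0.043, -0.017, -0.003]
ft_force: [-0.0, -0.1, -3.5]
grip_width: 0.0233
```

Run:
```python
from h import *
plan([.5195,-.2005,.07],-4.85,4)
o=bot.get_obs();print(R.from_quat(o['tool_rot']).as_matrix()[:,2].round(4))
```

```text
t 20.75 pos [ 0.5207 -0.2011  0.0926] yaw -4.93 tilt 1.97 grip 0.0233 F [-0.  -0.1 -3.5] j6 1.29
[np.float64(-0.0003), np.float64(-0.0001), np.float64(0.0057), np.float64(-0.02)]
[np.float64(-0.0003), np.float64(-0.0001), np.float64(0.0057), np.float64(-0.02)]
[np.float64(-0.0003), np.float64(-0.0001), np.float64(0.0057), np.float64(-0.02)]
[np.float64(-0.0003), np.float64(-0.0001), np.float64(0.0057), np.float64(-0.02)]
[-0.0338  0.0066 -0.9994]
```

The foot is 5 mm inside the mouth with no side force. Continuing down gently.

Request:
send_rows:
  increments:
    - [[0,0,0.002,0],[0,0,0.003,0],[0,0,0.004,0],[0,0,0.004,0],[0,0,0.003,0],[0,0,0.002,0],[0,0,0.001,0],[0,0,0,0]]

```text
clock: 21.55
eef_pos: [0.52, -0.2009, 0.0719]
tool_rot: [0.999, -0.043, -0.017, -0.003]
ft_force: [0.1, 0.8, -2.7]
grip_width: 0.0236
```

Run:
```python
from h import *
plan([.5195,-.2005,.067],-4.85,4)
o=bot.get_obs();print(R.from_quat(o['tool_rot']).as_matrix()[:,2].round(4))
```

```text
t 21.55 pos [ 0.52   -0.2009  0.0719] yaw -4.93 tilt 1.98 grip 0.0236 F [ 0.1  0.8 -2.7] j6 1.29
[np.float64(-0.0001), np.float64(-0.0001), np.float64(0.0012), np.float64(-0.02)]
[np.float64(-0.0001), np.float64(-0.0001), np.float64(0.0012), np.float64(-0.02)]
[np.float64(-0.0001), np.float64(-0.0001), np.float64(0.0012), np.float64(-0.02)]
[np.float64(-0.0001), np.float64(-0.0001), np.float64(0.0012), np.float64(-0.02)]
[-0.0339  0.0066 -0.9994]
```

Request:
send_rows:
  increments:
    - [[0,0,0.001,0],[0,0,0.001,0],[0,0,0.001,0],[0,0,0.001,0],[0,0,0.0005,0],[0,0,0,0],[0,0,0,0],[0,0,0,0]]

```text
clock: 22.35
eef_pos: [0.5204, -0.2012, 0.0679]
tool_rot: [0.999, -0.043, -0.016, -0.002]
ft_force: [-0.3, 0.1, -1.5]
grip_width: 0.023
```

Request:
send_rows:
  increments:
    - [[0,0,0.0005,0],[0,0,0.0005,0],[0,0,0,0],[0,0,0,0],[0,0,0,0],[0,0,0,0],[0,0,0,0],[0,0,0,0]]

```text
clock: 23.15
eef_pos: [0.5204, -0.2012, 0.0679]
tool_rot: [0.999, -0.043, -0.016, -0.002]
ft_force: [-0.1, 0.3, -1.6]
grip_width: 0.0233
```

Contact with the pocket floor. Releasing to a partial opening.

Request:
send_rows:
  increments:
    - [[0,0,0,0],[0,0,0,0],[0,0,0,0],[0,0,0,0],[0,0,0,0],[0,0,0,0],[0,0,0,0],[0,0,0,0]]
  hand: -0.2

```text
clock: 23.95
eef_pos: [0.5219, -0.2017, 0.0685]
tool_rot: [0.999, -0.043, -0.014, -0.002]
ft_force: [-1.0, -0.5, -0.9]
grip_width: 0.0513
```

Request:
send_rows:
  increments:
    - [[0,0,-0.004,0],[0,0,-0.01,0],[0,0,-0.02,0],[0,0,-0.025,0],[0,0,-0.025,0],[0,0,-0.02,0],[0,0,-0.01,0],[0,0,0,0]]

```text
clock: 24.75
eef_pos: [0.5253, -0.2022, 0.1909]
tool_rot: [0.999, -0.043, -0.014, -0.001]
ft_force: [-0.4, 0.2, -1.3]
grip_width: 0.0513
```

Run:
```python
from h import *
plan([.5718,.2705,.2],87,1)
o=bot.get_obs();print(R.from_quat(o['tool_rot']).as_matrix()[:,2].round(4))
c=viewer.camera('scene');x0,y0,x1,y1=(180,130,250,200)
cv2.imwrite(f'pics/f1.png',cv2.resize(c['image'][y0:y1,x0:x1],None,fx=8,fy=8,interpolation=cv2.INTER_CUBIC)[:,:,::-1])
```

```text
t 24.75 pos [ 0.5253 -0.2022  0.1909] yaw -4.93 tilt 1.58 grip 0.0513 F [-0.4  0.2 -1.3] j6 1.29
[np.float64(0.0057), np.float64(-0.475), np.float64(-0.0091), np.float64(-91.93)]
[-0.0272  0.004  -0.9996]
```

View pics/f1.png

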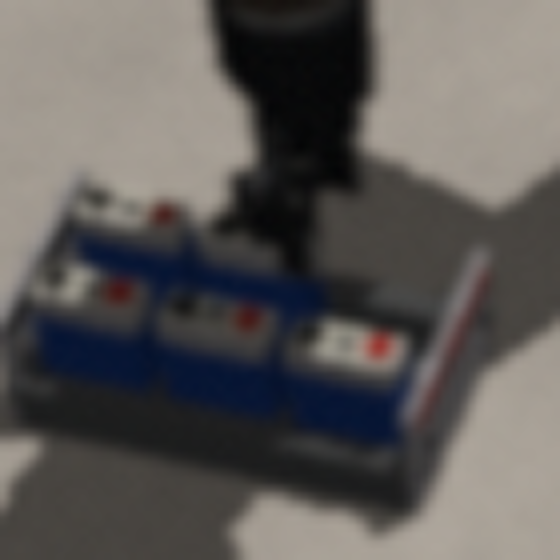

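The first spare sits level with its neighbours, its red disc at (380,345) in the crop on the striped side. On to the middle spare.

Run:
```python
from h import *
plan([.57,.2725,.195],87,15)
```

```text
t 24.8 pos [ 0.525  -0.2021  0.1901] yaw -4.93 tilt 1.64 grip 0.0511 F [ 1.2  0.1 -0.7] j6 1.29
[np.float64(0.0003), np.float64(-0.0318), np.float64(-0.0003), np.float64(-6.13)]
[np.float64(0.0037), np.float64(-0.0316), np.float64(-0.0003), np.float64(-6.13)]
[np.float64(0.007), np.float64(-0.031), np.float64(-0.0003), np.float64(-6.13)]
[np.float64(0.0103), np.float64(-0.0301), np.float64(-0.0003), np.float64(-6.13)]
[np.float64(0.0134), np.float64(-0.0288), np.float64(-0.0003), np.float64(-6.13)]
[np.float64(0.0164), np.float64(-0.0272), np.float64(-0.0003), np.float64(-6.13)]
[np.float64(0.0192), np.float64(-0.0253), np.float64(-0.0003), np.float64(-6.13)]
[np.float64(0.0218), np.float64(-0.0231), np.float64(-0.0003), np.float64(-6.13)]
[np.float64(0.0242), np.float64(-0.0206), np.float64(-0.0003), np.float64(-6.13)]
[np.float64(0.0262), np.float64(-0.0179), np.float64(-0.0003), np.float64(-6.13)]
[np.float64(0.028), np.float64(-0.015), np.float64(-0.0003), np.float64(-6.13)]
[np.float64(0.0294), np.float64(-0.012), np.float64(-0.0003), np.float64(-6.13)]
[np.float64(0.0306), np.float64(-0.0087), np.float64(-0.0003), np.float64(-6.13)]
[np.float64(0.0313), np.float64(-0.0054), np.float64(-0.0003), np.float64(-6.13)]
[np.float64(0.0317), np.float64(-0.0021), np.float64(-0.0003), np.float64(-6.13)]
```

Request:
send_rows:
  increments:
    - [[0,-0.03,-0.002,-6],[0.0035,-0.0315,-0.002,-6.1],[0.007,-0.031,-0.002,-6.1],[0.01,-0.03,0,-6.1],[0.0135,-0.029,0,-6.1],[0.0165,-0.027,0,-6.1],[0.019,-0.0255,0,-6.1],[0.022,-0.023,0,-6.1]]
  hand: -1

```text
clock: 25.6
eef_pos: [0.5409, 0.0539, 0.1855]
tool_rot: [0.923, 0.384, -0.02, -0.011]
ft_force: [0.2, 0.8, 0.2]
grip_width: 0.0849
```

Run:
```python
from h import *
plan([.57,.2725,.195],87,7)
o=bot.get_obs();print(R.from_quat(o['tool_rot']).as_matrix()[:,2].round(4))
```

```text
t 25.6 pos [0.5409 0.0539 0.1855] yaw 45.18 tilt 2.67 grip 0.0849 F [0.2 0.8 0.2] j6 0.88
[np.float64(0.0251), np.float64(-0.0191), np.float64(-0.0014), np.float64(-5.97)]
[np.float64(0.0269), np.float64(-0.0163), np.float64(-0.0014), np.float64(-5.97)]
[np.float64(0.0285), np.float64(-0.0135), np.float64(-0.0014), np.float64(-5.97)]
[np.float64(0.0297), np.float64(-0.0104), np.float64(-0.0014), np.float64(-5.97)]
[np.float64(0.0307), np.float64(-0.0073), np.float64(-0.0014), np.float64(-5.97)]
[np.float64(0.0312), np.float64(-0.004), np.float64(-0.0014), np.float64(-5.97)]
[np.float64(0.0315), np.float64(-0.0008), np.float64(-0.0014), np.float64(-5.97)]
[-0.0464  0.0051 -0.9989]
```

Request:
send_rows:
  increments:
    - [[0.024,-0.0185,-0.003,-5.5],[0.026,-0.016,-0.003,-5.5],[0.028,-0.013,-0.003,-5.5],[0.028,-0.01,-0.002,-5.5],[0.025,-0.006,-0.002,-5],[0.018,-0.003,0,-4],[0.01,0,0,-2],[0,0,0,0]]

```text
clock: 26.4
eef_pos: [0.5593, 0.2375, 0.1846]
tool_rot: [0.766, 0.642, -0.027, -0.021]
ft_force: [-0.3, -0.2, 0.5]
grip_width: 0.0854
```

Request:
send_rows:
  increments:
    - [[0,0,0,0],[0,0,0,0],[0,0,0,0],[0,0,0,0],[0,0,0,0],[0,0,0,0],[0,0,0,0],[0,0,0,0]]

```text
clock: 27.2
eef_pos: [0.559, 0.2325, 0.184]
tool_rot: [0.768, 0.639, -0.028, -0.021]
ft_force: [0.2, 0.2, 0.2]
grip_width: 0.0855
```

Run:
```python
from h import *
plan([.57,.2725,.13],87,1)
o=bot.get_obs();print(R.from_quat(o['tool_rot']).as_matrix()[:,2].round(4),o['joint_pos'],o['tau'])
```

```text
t 27.2 pos [0.559  0.2325 0.184 ] yaw 79.52 tilt 4.03 grip 0.0855 F [0.2 0.2 0.2] j6 0.57
[np.float64(0.0413), np.float64(0.0035), np.float64(0.054), np.float64(-7.48)]
[-0.0702 -0.0032 -0.9975] [0.38291867 0.5320636  0.28263011 1.38775771 0.02327897 0.56552803] [-5.09217347e-02 -5.01333010e+01  2.46830052e+01  5.02445586e-01
  7.00055505e-02  2.57771472e-05]
```

Tool pitch has grown to 4°. I'll split the remaining correction into translation first and rotation after, to see which one causes it.

Request:
send_rows:
  increments:
    - [[0.005,0,0,0],[0.007,0.001,0,0],[0.008,0.001,0,0],[0.007,0.001,0,0],[0.006,0.001,0,0],[0.004,0,0,0],[0.002,0,0,0],[0,0,0,0]]

```text
clock: 28.0
eef_pos: [0.571, 0.275, 0.1826]
tool_rot: [0.768, 0.64, -0.028, -0.021]
ft_force: [0.2, -0.1, -0.4]
grip_width: 0.0856
```

```bash
cat >> h.py <<'E'
def st():
    o=bot.get_obs();M=R.from_quat(o['tool_rot']).as_matrix()
    print('tz world',M[:2,2].round(4),'j',o['joint_pos'].round(4),'v',np.round(o['joint_vel'],3))
E
python3 - <<'E'
from h import *
plan([.57,.2725,.13],87,1);st()
E
```

```text
t 28.0 pos [0.571  0.275  0.1826] yaw 79.63 tilt 4.03 grip 0.0856 F [ 0.2 -0.1 -0.4] j6 0.62
[np.float64(-0.0026), np.float64(-0.0005), np.float64(0.0526), np.float64(-7.37)]
tz world [-0.0702 -0.003 ] j [0.4364 0.5913 0.3787 1.4232 0.027  0.6171] v [ 0.002  0.003  0.002  0.003 -0.001  0.001]
```

Request:
send_rows:
  increments:
    - [[0,0,0,-1],[0,0,0,-1.5],[0,0,0,-1.5],[0,0,0,-1.5],[0,0,0,-1],[0,0,0,-0.5],[0,0,0,0],[0,0,0,0]]

```text
clock: 28.8
eef_pos: [0.5709, 0.2738, 0.1829]
tool_rot: [0.724, 0.689, -0.027, -0.023]
ft_force: [0.3, -0.2, 1.2]
grip_width: 0.0852
```

Run:
```python
from h import *
plan([.57,.2725,.13],87,1);st()
```

```text
t 28.8 pos [0.5709 0.2738 0.1829] yaw 87.17 tilt 4.03 grip 0.0852 F [ 0.3 -0.2  1.2] j6 0.48
[np.float64(-0.0013), np.float64(-0.0008), np.float64(0.0529), np.float64(0.17)]
tz world [-0.0702 -0.0033] j [0.4348 0.59   0.3775 1.4235 0.0266 0.4837] v [ 0.    -0.001 -0.001  0.001  0.001 -0.002]
```

Slow moves cause no drift, so fast ones do, mostly when the arm extends. I'll test whether a fast retraction reverses it, while the gripper is unloaded and high.

Request:
send_rows:
  increments:
    - [[-0.02,-0.038,0,0],[-0.02,-0.038,0,0],[-0.02,-0.038,0,0],[-0.02,-0.038,0,0],[0,0,0,0],[0,0,0,0],[0,0,0,0],[0,0,0,0]]

```text
clock: 29.6
eef_pos: [0.4102, 0.199, 0.189]
tool_rot: [0.724, 0.689, -0.029, -0.024]
ft_force: [0.2, 0.6, -0.7]
grip_width: 0.0853
```

Run:
```python
from h import *
plan([.57,.2725,.185],87,12);st()
```

```text
t 29.6 pos [0.4102 0.199  0.189 ] yaw 87.17 tilt 4.34 grip 0.0853 F [ 0.2  0.6 -0.7] j6 0.48
[np.float64(0.0068), np.float64(0.013), np.float64(0.0003), np.float64(0.01)]
[np.float64(0.0068), np.float64(0.013), np.float64(0.0003), np.float64(0.01)]
[np.float64(0.0068), np.float64(0.013), np.float64(0.0003), np.float64(0.01)]
[np.float64(0.0068), np.float64(0.013), np.float64(0.0003), np.float64(0.01)]
[np.float64(0.0068), np.float64(0.013), np.float64(0.0003), np.float64(0.01)]
[np.float64(0.0068), np.float64(0.013), np.float64(0.0003), np.float64(0.01)]
[np.float64(0.0068), np.float64(0.013), np.float64(0.0003), np.float64(0.01)]
[np.float64(0.0068), np.float64(0.013), np.float64(0.0003), np.float64(0.01)]
[np.float64(0.0068), np.float64(0.013), np.float64(0.0003), np.float64(0.01)]
[np.float64(0.0068), np.float64(0.013), np.float64(0.0003), np.float64(0.01)]
[np.float64(0.0068), np.float64(0.013), np.float64(0.0003), np.float64(0.01)]
[np.float64(0.0068), np.float64(0.013), np.float64(0.0003), np.float64(0.01)]
tz world [-0.0754 -0.0057] j [ 0.4347  0.2402 -0.1405  1.261   0.0266  0.4836] v [ 0.     0.01   0.018  0.    -0.001  0.   ]
```

Retraction makes the pitch slightly worse, so extension should improve it. Returning outward in pulses.

Request:
send_rows:
  increments:
    - [[0.016,0.031,0,0],[0,0,0,0],[0.016,0.031,0,0],[0,0,0,0],[0.014,0.026,0,0],[0,0,0,0],[0,0,0,0],[0,0,0,0]]

```text
clock: 30.4
eef_pos: [0.504, 0.2423, 0.175]
tool_rot: [0.724, 0.689, -0.035, -0.026]
ft_force: [-1.1, -0.3, -0.1]
grip_width: 0.0857
```

Run:
```python
from h import *
plan([.57,.2725,.185],87,2);st()
```

```text
t 30.4 pos [0.504  0.2423 0.175 ] yaw 87.17 tilt 4.96 grip 0.0857 F [-1.1 -0.3 -0.1] j6 0.48
[np.float64(0.0167), np.float64(0.0322), np.float64(-0.005), np.float64(0.09)]
[np.float64(0.0167), np.float64(0.0322), np.float64(-0.005), np.float64(0.09)]
tz world [-0.0858 -0.0105] j [0.4344 0.4569 0.1359 1.3322 0.0266 0.4833] v [-0.001 -0.001 -0.     0.011 -0.001 -0.001]
```

Any fast start adds pitch and slow motion adds none. I'll go slowly from here: about 5° of pitch still fits the well, as long as I allow for it in the aim.

Request:
send_rows:
  increments:
    - [[0.003,0.006,0,0],[0.005,0.01,0,0],[0.006,0.011,0,0],[0.006,0.012,0,0],[0.005,0.011,0,0],[0.004,0.008,0,0],[0.002,0.005,0,0],[0,0,0,0]]

```text
clock: 31.2
eef_pos: [0.5706, 0.2711, 0.1742]
tool_rot: [0.724, 0.689, -0.031, -0.025]
ft_force: [0.7, 0.1, 0.5]
grip_width: 0.0856
```

Run:
```python
from h import *
plan([.57,.2725,.13],87,2);st()
```

```text
t 31.2 pos [0.5706 0.2711 0.1742] yaw 87.16 tilt 4.58 grip 0.0856 F [0.7 0.1 0.5] j6 0.48
[np.float64(0.0007), np.float64(-0.0003), np.float64(0.0221), np.float64(0.08)]
[np.float64(0.0007), np.float64(-0.0003), np.float64(0.0221), np.float64(0.08)]
tz world [-0.0795 -0.0076] j [0.4314 0.5997 0.3706 1.4172 0.0264 0.4803] v [ 0.001 -0.007 -0.005  0.005  0.002  0.   ]
```

```bash
cat >> h.py <<'E'
def planw(p,yaw,prof):
    """world-straight move, total split by profile prof (weights), full 3D tool frame"""
    o=bot.get_obs();M=R.from_quat(o['tool_rot']).as_matrix()
    y0=np.degrees(np.arctan2(M[1,0],M[0,0]));d=np.array(p)-o['eef_pos'];dy=yaw-y0
    print('t',round(o['clock'],2),'pos',o['eef_pos'].round(4),'yaw',round(y0,2),'tz',M[:2,2].round(4),'grip',round(o['grip_width'],4),'F',np.round(o['ft_force'],1),'j6',round(o['joint_pos'][5],2))
    w=np.array(prof,float);w/=w.sum();f=0
    for a in w:
        Mi=M@R.from_euler('z',-dy*f,degrees=True).as_matrix();f+=a
        s=Mi.T@(d*a);print([round(float(v),4) for v in s]+[round(float(-dy*a),2)])
E
python3 - <<'E'
from h import *
planw([.5725,.272,.062],87,[1,2,3,3,3,2.5,1.5,0])
E
```

```text
t 31.2 pos [0.5706 0.2711 0.1742] yaw 87.16 tz [-0.0795 -0.0076] grip 0.0856 F [0.7 0.1 0.5] j6 0.48
[0.0001, 0.0007, 0.007, 0.01]
[0.0003, 0.0013, 0.014, 0.02]
[0.0004, 0.002, 0.0209, 0.03]
[0.0004, 0.002, 0.0209, 0.03]
[0.0004, 0.002, 0.0209, 0.03]
[0.0004, 0.0017, 0.0174, 0.03]
[0.0002, 0.001, 0.0105, 0.02]
[0.0, 0.0, 0.0, 0.0]
```

Request:
send_rows:
  increments:
    - [[0,0.001,0.007,0],[0,0.0015,0.012,0],[0.0005,0.0015,0.014,0],[0.0005,0.0015,0.012,0],[0,0.001,0.008,0],[0,0.0005,0.004,0],[0,0,0,0],[0,0,0,0]]

```text
clock: 32.0
eef_pos: [0.5707, 0.27, 0.1117]
tool_rot: [0.724, 0.689, -0.033, -0.025]
ft_force: [0.1, 0.1, -0.6]
grip_width: 0.0855
```

Run:
```python
from h import *
planw([.5725,.272,.062],87,[1,2,3,2,1,0])
```

```text
t 32.0 pos [0.5707 0.27   0.1117] yaw 87.17 tz [-0.0822 -0.0089] grip 0.0855 F [ 0.1  0.1 -0.6] j6 0.48
[0.0003, 0.0006, 0.0055, 0.02]
[0.0006, 0.0013, 0.011, 0.04]
[0.0009, 0.0019, 0.0165, 0.06]
[0.0006, 0.0013, 0.011, 0.04]
[0.0003, 0.0006, 0.0055, 0.02]
[0.0, 0.0, 0.0, 0.0]
```

Request:
send_rows:
  increments:
    - [[0.0005,0.001,0.006,0],[0.0005,0.0015,0.01,0],[0.0005,0.0015,0.012,0],[0.0005,0.001,0.01,0],[0.0005,0.001,0.006,0],[0,0,0.002,0],[0,0,0,0],[0,0,0,0]]

```text
clock: 32.8
eef_pos: [0.5737, 0.2723, 0.0616]
tool_rot: [0.724, 0.689, -0.032, -0.025]
ft_force: [0.3, 0.2, 0.1]
grip_width: 0.0852
```

Request:
send_rows:
  increments:
    - [[0,0,0,0],[0,0,0,0],[0,0,0,0],[0,0,0,0],[0,0,0,0],[0,0,0,0],[0,0,0,0],[0,0,0,0]]
  hand: 1

```text
clock: 33.6
eef_pos: [0.5743, 0.2723, 0.0626]
tool_rot: [0.724, 0.689, -0.032, -0.025]
ft_force: [0.8, -0.7, -0.9]
grip_width: 0.0594
```

Run:
```python
from h import *
planw([.5725,.272,.18],87,[1,2,3,4,4,4,3,1])
```

```text
t 33.6 pos [0.5743 0.2723 0.0626] yaw 87.16 tz [-0.0796 -0.008 ] grip 0.0594 F [ 0.8 -0.7 -0.9] j6 0.48
[-0.0001, -0.0005, -0.0053, 0.01]
[-0.0002, -0.001, -0.0106, 0.01]
[-0.0002, -0.0015, -0.0159, 0.02]
[-0.0003, -0.002, -0.0212, 0.03]
[-0.0003, -0.002, -0.0212, 0.03]
[-0.0003, -0.002, -0.0212, 0.03]
[-0.0003, -0.0015, -0.0159, 0.02]
[-0.0001, -0.0005, -0.0053, 0.01]
```

Request:
send_rows:
  increments:
    - [[0,-0.0005,-0.005,0],[0,-0.001,-0.01,0],[0,-0.0015,-0.015,0],[0,-0.0015,-0.018,0],[0,-0.0015,-0.018,0],[0,-0.0015,-0.017,0],[0,-0.001,-0.012,0],[0,-0.0005,-0.005,0]]

```text
clock: 34.4
eef_pos: [0.5723, 0.2729, 0.1677]
tool_rot: [0.724, 0.688, -0.033, -0.025]
ft_force: [-0.1, -0.4, -3.4]
grip_width: 0.0594
```

Run:
```python
from h import *
planw([.503,.06,.17],85.15,[1,2,3,3,3,3,3,3,3,3,3,3,2,1])
c=viewer.camera('scene')
cv2.imwrite('pics/g1.png',cv2.resize(c['image'][110:250,260:390],None,fx=4,fy=4,interpolation=cv2.INTER_CUBIC)[:,:,::-1])
```

```text
t 34.4 pos [0.5723 0.2729 0.1677] yaw 87.15 tz [-0.0825 -0.0103] grip 0.0594 F [-0.1 -0.4 -3.4] j6 0.48
[-0.006, -0.0016, 0.0002, 0.06]
[-0.012, -0.0032, 0.0003, 0.11]
[-0.018, -0.0048, 0.0005, 0.17]
[-0.018, -0.0048, 0.0005, 0.17]
[-0.018, -0.0047, 0.0005, 0.17]
[-0.0181, -0.0047, 0.0005, 0.17]
[-0.0181, -0.0046, 0.0005, 0.17]
[-0.0181, -0.0046, 0.0005, 0.17]
[-0.0181, -0.0045, 0.0005, 0.17]
[-0.0181, -0.0044, 0.0005, 0.17]
[-0.0181, -0.0044, 0.0005, 0.17]
[-0.0181, -0.0043, 0.0005, 0.17]
[-0.0121, -0.0029, 0.0003, 0.11]
[-0.0061, -0.0014, 0.0002, 0.06]
```

View pics/g1.png

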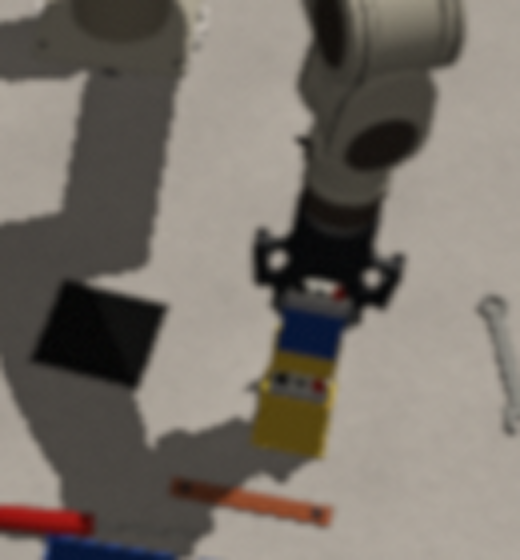

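The second spare is out and hangs upright. The third stays in the rack, with its top at (300,385).

Request:
send_rows:
  increments:
    - [[-0.006,-0.0015,0,0.1],[-0.012,-0.003,0,0.1],[-0.018,-0.005,0,0.2],[-0.018,-0.005,0,0.2],[-0.018,-0.005,0,0.2],[-0.018,-0.0045,0,0.2],[-0.018,-0.0045,0,0.2],[-0.018,-0.0045,0,0.2]]

```text
clock: 35.25
eef_pos: [0.524, 0.1397, 0.1657]
tool_rot: [0.732, 0.679, -0.041, -0.027]
ft_force: [-0.4, -0.0, -2.4]
grip_width: 0.0588
```

Run:
```python
from h import *
planw([.503,.06,.165],85.15,[3,3,3,3,2,1,0,0])
```

```text
t 35.25 pos [0.524  0.1397 0.1657] yaw 85.75 tz [-0.0954 -0.0162] grip 0.0588 F [-0.4 -0.  -2.4] j6 0.33
[-0.0162, -0.003, 0.0008, 0.12]
[-0.0162, -0.0029, 0.0008, 0.12]
[-0.0162, -0.0029, 0.0008, 0.12]
[-0.0162, -0.0029, 0.0008, 0.12]
[-0.0108, -0.0019, 0.0005, 0.08]
[-0.0054, -0.0009, 0.0003, 0.04]
[0.0, 0.0, 0.0, 0.0]
[0.0, 0.0, 0.0, 0.0]
```

Request:
send_rows:
  increments:
    - [[-0.016,-0.001,0.001,0.1],[-0.016,-0.001,0.001,0.1],[-0.016,-0.001,0.004,0.1],[-0.014,-0.001,0.008,0.1],[-0.008,0,0.012,0.1],[-0.004,0.001,0.012,0],[0,0.001,0.012,0],[0,0.001,0.01,0]]

```text
clock: 36.05
eef_pos: [0.5079, 0.053, 0.1032]
tool_rot: [0.738, 0.673, -0.042, -0.027]
ft_force: [1.0, -0.2, -3.5]
grip_width: 0.0595
```

Run:
```python
from h import *
planw([.52,.06,.062],85.15,[3,3,3,2,1,1,0,0])
```

```text
t 36.05 pos [0.5079 0.053  0.1032] yaw 84.86 tz [-0.0974 -0.0171] grip 0.0595 F [ 1.  -0.2 -3.5] j6 0.2
[0.0021, 0.0035, 0.0092, -0.07]
[0.0021, 0.0035, 0.0092, -0.07]
[0.0021, 0.0035, 0.0092, -0.07]
[0.0014, 0.0024, 0.0061, -0.04]
[0.0007, 0.0012, 0.0031, -0.02]
[0.0007, 0.0012, 0.0031, -0.02]
[0.0, 0.0, 0.0, -0.0]
[0.0, 0.0, 0.0, -0.0]
```

Request:
send_rows:
  increments:
    - [[0.001,0.003,0.007,0],[0.001,0.003,0.007,0],[0.001,0.003,0.006,0],[0.001,0.002,0.005,0],[0,0.001,0.003,0],[0,0.001,0.002,0],[0,0,0,0],[0,0,0,0]]

```text
clock: 36.85
eef_pos: [0.519, 0.0556, 0.0678]
tool_rot: [0.737, 0.674, -0.042, -0.027]
ft_force: [-0.1, 0.2, -2.4]
grip_width: 0.0592
```

Run:
```python
from h import *
planw([.52,.06,.0596],85.15,[3,2,2,1,1,1,0,0])
```

```text
t 36.85 pos [0.519  0.0556 0.0678] yaw 84.93 tz [-0.099  -0.0171] grip 0.0592 F [-0.1  0.2 -2.4] j6 0.2
[0.0014, 0.0004, 0.0024, -0.06]
[0.0009, 0.0003, 0.0016, -0.04]
[0.0009, 0.0003, 0.0016, -0.04]
[0.0005, 0.0001, 0.0008, -0.02]
[0.0005, 0.0001, 0.0008, -0.02]
[0.0005, 0.0001, 0.0008, -0.02]
[0.0, 0.0, 0.0, -0.0]
[0.0, 0.0, 0.0, -0.0]
```

Request:
send_rows:
  increments:
    - [[0,0.0005,0.002,0],[0,0.0005,0.002,0],[0,0,0.0015,0],[0,0,0.001,0],[0,0,0.001,0],[0,0,0.0005,0],[0,0,0,0],[0,0,0,0]]

```text
clock: 37.65
eef_pos: [0.5197, 0.0554, 0.0601]
tool_rot: [0.737, 0.674, -0.042, -0.027]
ft_force: [0.4, -0.9, -2.2]
grip_width: 0.0598
```

Run:
```python
from h import *
planw([.52,.056,.0596],85.15,[1])
c=viewer.camera('scene')
cv2.imwrite('pics/g2.png',cv2.resize(c['image'][110:220,230:340],None,fx=5,fy=5,interpolation=cv2.INTER_CUBIC)[:,:,::-1])
```

```text
t 37.65 pos [0.5197 0.0554 0.0601] yaw 84.93 tz [-0.0971 -0.0169] grip 0.0598 F [ 0.4 -0.9 -2.2] j6 0.2
[0.0007, 0.0003, 0.0005, -0.22]
```

View pics/g2.png

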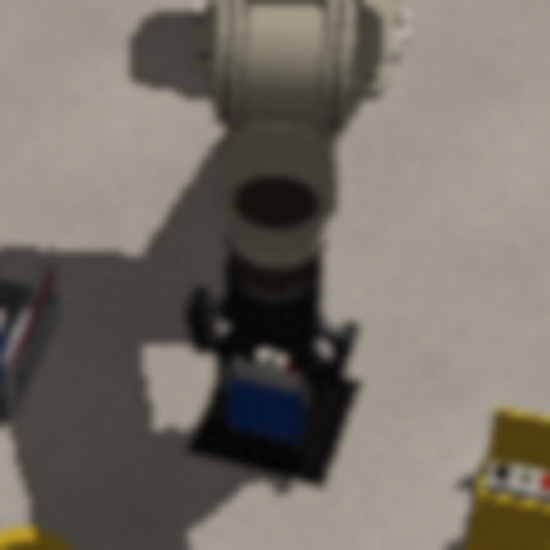

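The cell is at the mat surface. A little further down for contact.

Request:
send_rows:
  increments:
    - [[0,0,0.001,0],[0,0,0.001,0],[0,0,0.001,0],[0,0,0,0],[0,0,0,0],[0,0,0,0],[0,0,0,0],[0,0,0,0]]

```text
clock: 38.5
eef_pos: [0.5199, 0.0553, 0.06]
tool_rot: [0.737, 0.674, -0.041, -0.026]
ft_force: [-0.6, 0.2, 0.7]
grip_width: 0.0593
```

Request:
send_rows:
  increments:
    - [[0,0,0,0],[0,0,0,0],[0,0,0,0],[0,0,0,0],[0,0,0,0],[0,0,0,0],[0,0,0,0],[0,0,0,0]]
  hand: -1

```text
clock: 39.3
eef_pos: [0.5213, 0.0555, 0.0602]
tool_rot: [0.737, 0.674, -0.04, -0.025]
ft_force: [-0.3, -0.2, 0.4]
grip_width: 0.0854
```

Request:
send_rows:
  increments:
    - [[0,-0.0005,-0.005,0],[0,-0.001,-0.012,0],[0,-0.0015,-0.018,0],[0,-0.0015,-0.018,0],[0,-0.0015,-0.016,0],[0,-0.001,-0.008,2],[0,0,-0.003,4],[0,0,0,6]]

```text
clock: 40.1
eef_pos: [0.5228, 0.0577, 0.1505]
tool_rot: [0.806, 0.591, -0.04, -0.02]
ft_force: [-0.4, -1.1, -0.3]
grip_width: 0.0855
```

Run:
```python
from h import *
planw([.5235,.0555,.145],-4.85,[1])
```

```text
t 40.1 pos [0.5228 0.0577 0.1505] yaw 72.56 tz [-0.0875 -0.0157] grip 0.0855 F [-0.4 -1.1 -0.3] j6 0.42
[-0.0017, 0.0018, 0.0054, 77.41]
```

Request:
send_rows:
  increments:
    - [[0,0,0,6.5],[0,0,0,6.5],[0,0,0,6.5],[0,0,0,6.5],[0,0,0,6.5],[0,0,0,6.5],[0,0,0,6.5],[0,0,0,6.5]]

```text
clock: 40.9
eef_pos: [0.5251, 0.0582, 0.1611]
tool_rot: [0.987, 0.159, -0.039, 0.001]
ft_force: [0.6, 0.8, 0.6]
grip_width: 0.0851
```

Request:
send_rows:
  increments:
    - [[0,0,0,5],[0,0,0,4],[0,0,0,3],[0,0,0,2],[0,0,0,1],[0,0,0,0],[0,0,0,0],[0,0,0,0]]

```text
clock: 41.7
eef_pos: [0.5265, 0.0585, 0.1689]
tool_rot: [0.999, 0.022, -0.034, 0.006]
ft_force: [0.9, 0.3, -0.3]
grip_width: 0.0856
```

Run:
```python
from h import *
planw([.5235,.0555,.1],-4.85,[1,1,1,1,1])
c=viewer.camera('scene')
cv2.imwrite('pics/g3.png',cv2.resize(c['image'][110:220,230:340],None,fx=5,fy=5,interpolation=cv2.INTER_CUBIC)[:,:,::-1])
print([(d[2],d[3].round(4)) for d in discs(c,(270,160,310,200),.091)])
```

```text
t 41.7 pos [0.5265 0.0585 0.1689] yaw 2.55 tz [-0.0678 -0.0134] grip 0.0856 F [ 0.9  0.3 -0.3] j6 1.64
[0.0003, 0.0004, 0.0138, 1.48]
[0.0003, 0.0004, 0.0138, 1.48]
[0.0003, 0.0004, 0.0138, 1.48]
[0.0003, 0.0004, 0.0138, 1.48]
[0.0004, 0.0004, 0.0138, 1.48]
[]
```

View pics/g3.png

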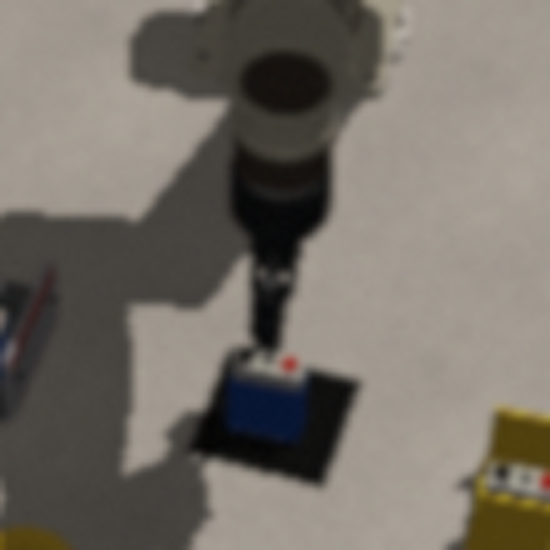

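The cell stands upright on the mat, its red disc at (290,365) in the crop, on the +y side. Descending with the rest of the turn.

Request:
send_rows:
  increments:
    - [[0,0.001,0.006,1.5],[0,0.001,0.012,1.5],[0,0.001,0.016,1.5],[0,0,0.016,1.5],[0,0,0.014,0.8],[0.001,0,0.01,0.2],[0,0,0.005,0],[0,0,0,0]]

```text
clock: 42.55
eef_pos: [0.5196, 0.0534, 0.0816]
tool_rot: [0.998, -0.045, -0.036, 0.009]
ft_force: [-1.3, 0.9, -0.1]
grip_width: 0.0855
```

Run:
```python
from h import *
c=np.load('pics/scene.npy',allow_pickle=True).item()
print(ray(c,287.6,182.6,.091).round(4))
planw([.522,.0555,.064],-4.85,[1,1,1,1])
```

```text
[0.5188 0.0699 0.091 ]
t 42.55 pos [0.5196 0.0534 0.0816] yaw -5.16 tz [-0.0727 -0.014 ] grip 0.0855 F [-1.3  0.9 -0.1] j6 1.77
[0.0008, -0.0007, 0.0043, -0.08]
[0.0009, -0.0007, 0.0043, -0.08]
[0.0009, -0.0007, 0.0043, -0.08]
[0.0009, -0.0007, 0.0043, -0.08]
```

Request:
send_rows:
  increments:
    - [[0.0005,-0.0005,0.004,0],[0.0005,-0.0005,0.005,0],[0.0005,-0.0005,0.004,0],[0.0005,0,0.002,0],[0,0,0.001,0],[0,0,0,0],[0,0,0,0],[0,0,0,0]]

```text
clock: 43.35
eef_pos: [0.5227, 0.0548, 0.066]
tool_rot: [0.998, -0.045, -0.034, 0.008]
ft_force: [0.0, 0.3, -0.1]
grip_width: 0.0853
```

Run:
```python
from h import *
planw([.52,.0555,.064],-4.85,[1])
```

```text
t 43.35 pos [0.5227 0.0548 0.066 ] yaw -5.15 tz [-0.0681 -0.0135] grip 0.0853 F [ 0.   0.3 -0.1] j6 1.77
[-0.0026, -0.0004, 0.0022, -0.3]
```

Request:
send_rows:
  increments:
    - [[-0.001,0,0.001,0],[0,0,0.0005,0],[0,0,0,0],[0,0,0,0],[0,0,0,0],[0,0,0,0],[0,0,0,0],[0,0,0,0]]
  hand: 1

```text
clock: 44.15
eef_pos: [0.5218, 0.055, 0.065]
tool_rot: [0.998, -0.045, -0.033, 0.008]
ft_force: [-0.4, 0.1, 0.1]
grip_width: 0.0232
```

Run:
```python
from h import *
planw([.52,.0555,.175],-4.85,[1,2,3,3,3,3,2,1])
c=viewer.camera('scene')
cv2.imwrite('pics/g4.png',cv2.resize(c['image'][110:220,230:340],None,fx=5,fy=5,interpolation=cv2.INTER_CUBIC)[:,:,::-1])
```

```text
t 44.15 pos [0.5218 0.055  0.065 ] yaw -5.15 tz [-0.0673 -0.0134] grip 0.0232 F [-0.4  0.1  0.1] j6 1.77
[-0.0005, 0.0001, -0.0061, -0.02]
[-0.001, 0.0002, -0.0122, -0.03]
[-0.0015, 0.0003, -0.0183, -0.05]
[-0.0015, 0.0003, -0.0183, -0.05]
[-0.0015, 0.0003, -0.0183, -0.05]
[-0.0015, 0.0003, -0.0183, -0.05]
[-0.001, 0.0002, -0.0122, -0.03]
[-0.0005, 0.0001, -0.0061, -0.02]
```

View pics/g4.png

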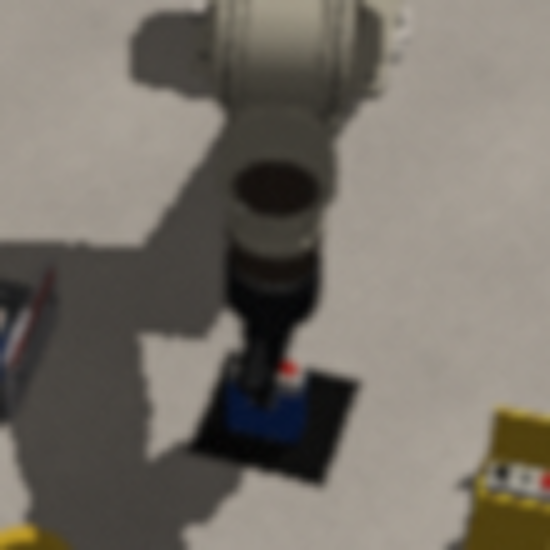

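Gripped at 23.2 mm. Lifting.

Request:
send_rows:
  increments:
    - [[-0.0005,0,-0.005,0],[-0.001,0,-0.012,0],[-0.0015,0,-0.018,0],[-0.0015,0,-0.018,0],[-0.0015,0,-0.018,0],[-0.0015,0,-0.016,0],[-0.001,0,-0.01,0],[-0.0005,0,-0.004,0]]

```text
clock: 45.0
eef_pos: [0.5167, 0.057, 0.1711]
tool_rot: [0.998, -0.045, -0.037, 0.009]
ft_force: [-0.0, 0.5, -3.8]
grip_width: 0.0233
```

Run:
```python
from h import *
planw([.463,-.197,.17],-4.85,[1,2,3,3,3,3,3,3,3,3,3,3,3,2,1,0])
```

```text
t 45.0 pos [0.5167 0.057  0.1711] yaw -5.16 tz [-0.0744 -0.0141] grip 0.0233 F [-0.   0.5 -3.8] j6 1.77
[-0.0008, 0.0066, 0.0002, -0.01]
[-0.0016, 0.0132, 0.0004, -0.02]
[-0.0024, 0.0198, 0.0007, -0.02]
[-0.0024, 0.0198, 0.0007, -0.02]
[-0.0024, 0.0198, 0.0007, -0.02]
[-0.0024, 0.0198, 0.0007, -0.02]
[-0.0024, 0.0198, 0.0007, -0.02]
[-0.0024, 0.0198, 0.0007, -0.02]
[-0.0024, 0.0198, 0.0007, -0.02]
[-0.0024, 0.0198, 0.0007, -0.02]
[-0.0024, 0.0198, 0.0007, -0.02]
[-0.0024, 0.0198, 0.0007, -0.02]
[-0.0024, 0.0198, 0.0007, -0.02]
[-0.0016, 0.0132, 0.0004, -0.02]
[-0.0008, 0.0066, 0.0002, -0.01]
[0.0, 0.0, 0.0, -0.0]
```

Request:
send_rows:
  increments:
    - [[-0.001,0.007,-0.0005,0],[-0.0015,0.013,-0.0005,0],[-0.0025,0.019,-0.0005,0],[-0.0025,0.02,-0.0005,0],[-0.0025,0.02,-0.0005,0],[-0.0025,0.02,-0.0005,0],[-0.0025,0.02,-0.0005,0],[-0.0025,0.02,-0.0005,0]]

```text
clock: 45.8
eef_pos: [0.4807, -0.0884, 0.1744]
tool_rot: [0.998, -0.044, -0.043, 0.01]
ft_force: [-0.4, 0.2, -3.2]
grip_width: 0.023
```

Run:
```python
from h import *
planw([.463,-.197,.17],-4.85,[3,3,3,3,3,2,1,0])
```

```text
t 45.8 pos [ 0.4807 -0.0884  0.1744] yaw -5.05 tz [-0.0864 -0.0154] grip 0.023 F [-0.4  0.2 -3.2] j6 1.49
[-0.0013, 0.0183, 0.0013, -0.03]
[-0.0013, 0.0183, 0.0013, -0.03]
[-0.0013, 0.0183, 0.0013, -0.03]
[-0.0013, 0.0183, 0.0013, -0.03]
[-0.0013, 0.0183, 0.0013, -0.03]
[-0.0009, 0.0122, 0.0008, -0.02]
[-0.0004, 0.0061, 0.0004, -0.01]
[0.0, 0.0, 0.0, -0.0]
```

Request:
send_rows:
  increments:
    - [[-0.001,0.018,0,0],[-0.001,0.018,0,0],[-0.001,0.018,0,0],[0,0.016,0,0],[0,0.012,0,0],[0,0.006,0,0],[0,0.001,0,0],[0,0,0,0]]

```text
clock: 46.6
eef_pos: [0.4604, -0.1874, 0.1709]
tool_rot: [0.998, -0.048, -0.05, 0.008]
ft_force: [0.3, 0.6, -2.2]
grip_width: 0.0232
```

Run:
```python
from h import *
planw([.464,-.1947,.165],-4.85,[3,2,1,0])
```

```text
t 46.6 pos [ 0.4604 -0.1874  0.1709] yaw -5.63 tz [-0.1006 -0.0121] grip 0.0232 F [ 0.3  0.6 -2.2] j6 1.31
[0.0024, 0.0034, 0.0028, -0.39]
[0.0016, 0.0023, 0.0019, -0.26]
[0.0008, 0.0011, 0.0009, -0.13]
[0.0, 0.0, 0.0, -0.0]
```

Request:
send_rows:
  increments:
    - [[0.001,0.003,0.002,-0.3],[0.001,0.002,0.003,-0.3],[0.0005,0.001,0.003,0],[0,0,0.002,0],[0,0,0.001,0],[0,0,0,0],[0,0,0,0],[0,0,0,0]]

```text
clock: 47.4
eef_pos: [0.4617, -0.1917, 0.1586]
tool_rot: [0.998, -0.041, -0.05, 0.008]
ft_force: [-0.3, -0.1, -3.5]
grip_width: 0.0233
```

Run:
```python
from h import *
planw([.464,-.1947,.11],-4.85,[3,2,1,0])
c=viewer.camera('scene');x0,y0,x1,y1=(180,110,250,190)
np.save('pics/s5.npy',c,allow_pickle=True)
cv2.imwrite(f'pics/k1.png',cv2.resize(c['image'][y0:y1,x0:x1],None,fx=7,fy=7,interpolation=cv2.INTER_CUBIC)[:,:,::-1])
c=viewer.camera('top');x0,y0,x1,y1=(290,170,370,250)
cv2.imwrite(f'pics/k1t.png',cv2.resize(c['image'][y0:y1,x0:x1],None,fx=7,fy=7,interpolation=cv2.INTER_CUBIC)[:,:,::-1])
```

```text
t 47.4 pos [ 0.4617 -0.1917  0.1586] yaw -4.72 tz [-0.1011 -0.0114] grip 0.0233 F [-0.3 -0.1 -3.5] j6 1.29
[0.0037, 0.0009, 0.0241, 0.07]
[0.0025, 0.0006, 0.016, 0.04]
[0.0012, 0.0003, 0.008, 0.02]
[0.0, 0.0, 0.0, 0.0]
```

View pics/k1.png

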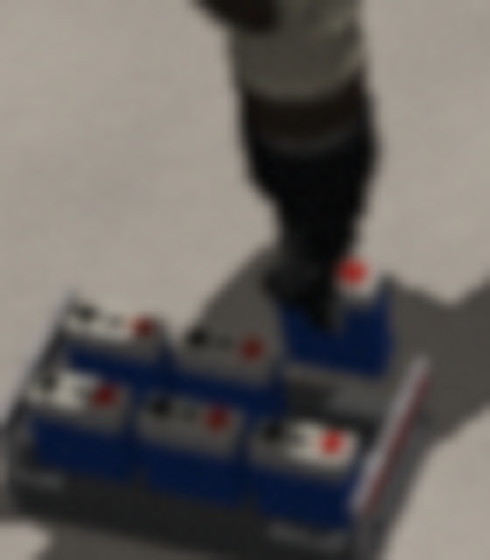

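View pics/k1t.png

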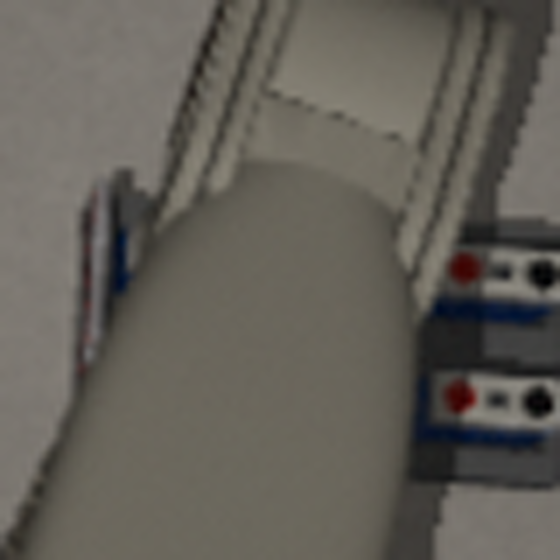

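Run:
```python
from h import *
c=np.load('pics/s5.npy',allow_pickle=True).item()
S=7
def red(x0,y0,x1,y1,z):
    S=8;im=cv2.resize(c['image'][y0:y1,x0:x1],None,fx=S,fy=S,interpolation=cv2.INTER_CUBIC);h=cv2.cvtColor(im,cv2.COLOR_RGB2HSV)
    m=(((h[...,0]<12)|(h[...,0]>168))&(h[...,1]>110)&(h[...,2]>70)).astype(np.uint8)
    n,l,s,ce=cv2.connectedComponentsWithStats(m)
    for i in range(1,n):
        if s[i,4]>150:
            u,v=(ce[i]+.5)/S-.5+[x0,y0];print('red',s[i,4]/64,u,v,ray(c,u,v,z).round(4))
red(224,143,236,154,.185)
red(222,168,232,178,.094)
print('corner',ray(c,235.2,163.6,.0966).round(4),ray(c,235.2,163.6,.0980).round(4))
```

```text
red 9.921875 229.5817913385827 148.31840551181102 [ 0.4632 -0.1805  0.185 ]
red 6.03125 226.9527202072539 172.55343264248705 [ 0.5155 -0.1851  0.094 ]
corner [ 0.4624 -0.1629  0.0966] [ 0.4637 -0.1625  0.098 ]
```

The first spare's red disc reads (0.5155, −0.1851) in the scene camera, against an expected (0.516, −0.1853), so it is well seated. The held cell is pitched about 0.1 rad. I'll centre it with +3 mm in x and −1.5 mm in y, then lower it.

Run:
```python
from h import *
planw([.4645,-.193,.11],-4.85,[1,2,2.5,2,1.5,1,0,0])
```

```text
t 47.5 pos [ 0.4617 -0.1918  0.1586] yaw -4.72 tz [-0.1009 -0.0115] grip 0.0234 F [-1.1  0.7 -2.6] j6 1.29
[0.0008, 0.0, 0.0048, 0.01]
[0.0015, 0.0, 0.0096, 0.03]
[0.0019, 0.0, 0.012, 0.03]
[0.0015, 0.0, 0.0096, 0.03]
[0.0012, 0.0, 0.0072, 0.02]
[0.0008, 0.0, 0.0048, 0.01]
[0.0, 0.0, 0.0, 0.0]
[0.0, 0.0, 0.0, 0.0]
```

Request:
send_rows:
  increments:
    - [[0.001,0,0.004,0],[0.0015,0,0.008,0],[0.002,0,0.01,0],[0.0015,0,0.009,0],[0.001,0,0.007,0],[0.001,0,0.004,0],[0,0,0.001,0],[0,0,0,0]]

```text
clock: 48.3
eef_pos: [0.4649, -0.1928, 0.1099]
tool_rot: [0.998, -0.041, -0.051, 0.007]
ft_force: [-0.3, -0.5, -2.7]
grip_width: 0.0234
```

Run:
```python
from h import *
planw([.4645,-.193,.1],-4.85,[1,1,0,0])
c=viewer.camera('scene');x0,y0,x1,y1=(180,110,250,190)
z=bot.get_obs()['eef_pos'][2]
cv2.imwrite(f'pics/k2.png',cv2.resize(c['image'][y0:y1,x0:x1],None,fx=7,fy=7,interpolation=cv2.INTER_CUBIC)[:,:,::-1])
x0,y0,x1,y1=(224,145,240,168)
S=8;im=cv2.resize(c['image'][y0:y1,x0:x1],None,fx=S,fy=S,interpolation=cv2.INTER_CUBIC);h=cv2.cvtColor(im,cv2.COLOR_RGB2HSV)
m=(((h[...,0]<12)|(h[...,0]>168))&(h[...,1]>110)&(h[...,2]>70)).astype(np.uint8)
n,l,s,ce=cv2.connectedComponentsWithStats(m)
for i in range(1,n):
    if s[i,4]>150:
        u,v=(ce[i]+.5)/S-.5+[x0,y0];print('red',s[i,4]/64,u,v,ray(c,u,v,z+.0264).round(4))
```

```text
t 48.3 pos [ 0.4649 -0.1928  0.1099] yaw -4.73 tz [-0.1031 -0.0106] grip 0.0234 F [-0.3 -0.5 -2.7] j6 1.29
[0.0003, 0.0, 0.005, 0.06]
[0.0003, 0.0, 0.005, 0.06]
[0.0, 0.0, 0.0, 0.0]
[0.0, 0.0, 0.0, 0.0]
red 10.3125 230.0996212121212 156.80776515151516 [ 0.4646 -0.1815  0.1365]
```

View pics/k2.png

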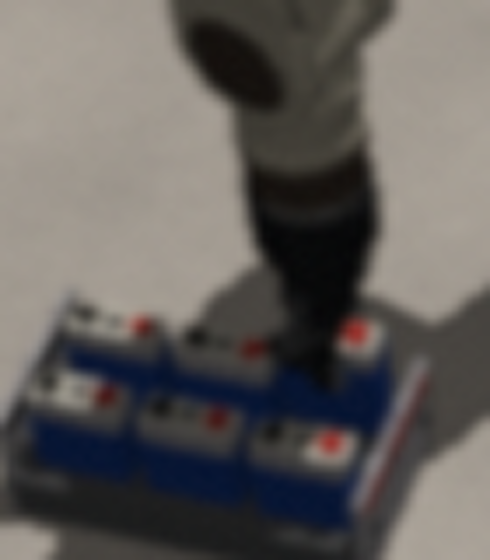

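Request:
send_rows:
  increments:
    - [[0.0005,-0.0005,0.002,0],[0.0005,-0.0005,0.003,0],[0.0005,0,0.004,0],[0.0005,0,0.004,0],[0.0005,0,0.003,0],[0,0,0.002,0],[0,0,0,0],[0,0,0,0]]

```text
clock: 49.15
eef_pos: [0.4666, -0.1924, 0.0913]
tool_rot: [0.998, -0.041, -0.05, 0.008]
ft_force: [0.8, 0.1, -4.3]
grip_width: 0.0232
```

Run:
```python
from h import *
planw([.465,-.192,.08],-4.85,[1,2,2,1])
```

```text
t 49.15 pos [ 0.4666 -0.1924  0.0913] yaw -4.73 tz [-0.1007 -0.0115] grip 0.0232 F [ 0.8  0.1 -4.3] j6 1.29
[-0.0001, -0.0001, 0.0019, 0.02]
[-0.0002, -0.0002, 0.0038, 0.04]
[-0.0002, -0.0002, 0.0038, 0.04]
[-0.0001, -0.0001, 0.0019, 0.02]
```

The foot is about 7 mm inside the mouth with no contact force. Continuing.

Request:
send_rows:
  increments:
    - [[0,0,0.002,0],[0,0,0.003,0],[0,0,0.003,0],[0,0,0.003,0],[0.0005,0,0.002,0],[0,0,0.001,0],[0,0,0,0],[0,0,0,0]]

```text
clock: 49.95
eef_pos: [0.4656, -0.1927, 0.0762]
tool_rot: [0.998, -0.041, -0.05, 0.008]
ft_force: [-0.2, -0.2, -2.9]
grip_width: 0.0232
```

Run:
```python
from h import *
planw([.465,-.192,.069],-4.85,[1,2,2,1])
```

```text
t 49.95 pos [ 0.4656 -0.1927  0.0762] yaw -4.73 tz [-0.1005 -0.0116] grip 0.0232 F [-0.2 -0.2 -2.9] j6 1.29
[0.0, -0.0001, 0.0012, 0.02]
[0.0, -0.0003, 0.0024, 0.04]
[0.0, -0.0003, 0.0024, 0.04]
[0.0, -0.0001, 0.0012, 0.02]
```

Request:
send_rows:
  increments:
    - [[0,0,0.001,0],[0,0,0.0015,0],[0,0,0.0015,0],[0,0,0.0015,0],[0,0,0.001,0],[0,0,0.0005,0],[0,0,0,0],[0,0,0,0]]

```text
clock: 50.75
eef_pos: [0.4651, -0.1929, 0.0688]
tool_rot: [0.998, -0.041, -0.05, 0.008]
ft_force: [-0.2, -0.4, -3.0]
grip_width: 0.0232
```

Request:
send_rows:
  increments:
    - [[0,0,0.0005,0],[0,0,0.0005,0],[0,0,0.0005,0],[0,0,0,0],[0,0,0,0],[0,0,0,0],[0,0,0,0],[0,0,0,0]]

```text
clock: 51.55
eef_pos: [0.4652, -0.193, 0.0682]
tool_rot: [0.998, -0.041, -0.049, 0.008]
ft_force: [0.7, 0.2, -1.6]
grip_width: 0.0231
```

Request:
send_rows:
  increments:
    - [[0,0,0.001,0],[0,0,0.001,0],[0,0,0.001,0],[0,0,0.001,0],[0,0,0.001,0],[0,0,0,0],[0,0,0,0],[0,0,0,0]]

```text
clock: 52.35
eef_pos: [0.4652, -0.1931, 0.0682]
tool_rot: [0.998, -0.041, -0.048, 0.009]
ft_force: [-0.8, 1.6, 0.5]
grip_width: 0.0235
```

Run:
```python
from h import *
planw([.465,-.192,.069],-4.85,[1])
c=viewer.camera('scene');x0,y0,x1,y1=(180,110,250,190)
cv2.imwrite(f'pics/k3.png',cv2.resize(c['image'][y0:y1,x0:x1],None,fx=7,fy=7,interpolation=cv2.INTER_CUBIC)[:,:,::-1])
```

```text
t 52.35 pos [ 0.4652 -0.1931  0.0682] yaw -4.72 tz [-0.0959 -0.0132] grip 0.0235 F [-0.8  1.6  0.5] j6 1.29
[-0.0004, -0.001, -0.0008, 0.13]
```

View pics/k3.png

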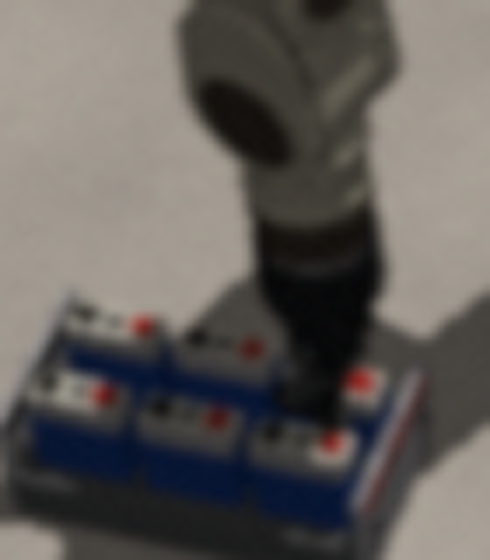

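The cell is on the pocket floor, red disc at (362,382) in the crop, on the striped side. The tool sits off-centre because of the pitch, so I'll release to a small opening, recentre, and rise vertically.

Request:
send_rows:
  increments:
    - [[0,0,0,0],[0,0,0,0],[0,0,0,0],[0,0,0,0],[0,0,0,0],[0,0,0,0],[0,0,0,0],[0,0,0,0]]
  hand: 0.05

```text
clock: 53.2
eef_pos: [0.4659, -0.1934, 0.0683]
tool_rot: [0.998, -0.041, -0.047, 0.009]
ft_force: [-0.5, 0.8, -0.6]
grip_width: 0.0406
```

Run:
```python
from h import *
planw([.463,-.193,.069],-4.73,[1])
c=viewer.camera('scene');x0,y0,x1,y1=(180,110,250,190)
cv2.imwrite(f'pics/k4.png',cv2.resize(c['image'][y0:y1,x0:x1],None,fx=7,fy=7,interpolation=cv2.INTER_CUBIC)[:,:,::-1])
```

```text
t 53.2 pos [ 0.4659 -0.1934  0.0683] yaw -4.72 tz [-0.0948 -0.0139] grip 0.0406 F [-0.5  0.8 -0.6] j6 1.29
[-0.003, -0.0002, -0.0004, 0.01]
```

View pics/k4.png

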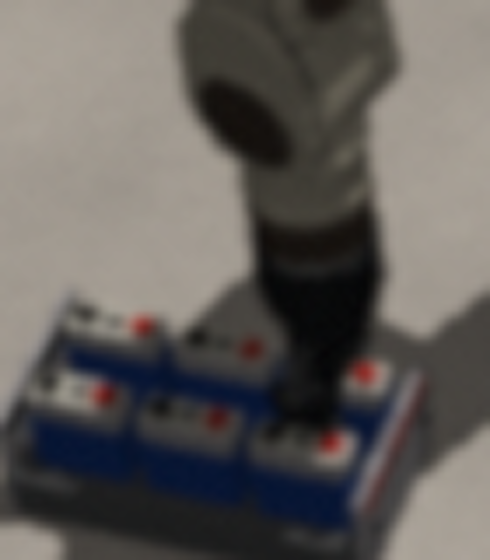

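The disc moved back to (367,373), so the cell has righted itself. Recentring, then rising vertically.

Request:
send_rows:
  increments:
    - [[-0.001,0,0,0],[-0.001,0,-0.0005,0],[-0.001,0,-0.002,0],[-0.0005,0,-0.003,0],[-0.0005,0,-0.004,0],[-0.0005,0,-0.005,0],[-0.0005,0,-0.006,0],[-0.0005,0,-0.006,0]]

```text
clock: 54.05
eef_pos: [0.4628, -0.1927, 0.0973]
tool_rot: [0.998, -0.041, -0.047, 0.009]
ft_force: [0.7, 0.5, 1.0]
grip_width: 0.0408
```

Request:
send_rows:
  increments:
    - [[-0.0005,0,-0.007,0],[-0.001,0,-0.01,0],[-0.001,0,-0.012,0],[-0.0015,0,-0.015,0],[-0.002,0,-0.02,0],[-0.002,0,-0.02,0],[-0.001,0,-0.015,0],[-0.001,0,-0.005,0]]

```text
clock: 54.85
eef_pos: [0.4629, -0.1902, 0.2111]
tool_rot: [0.998, -0.041, -0.046, 0.009]
ft_force: [-0.3, -0.9, -0.5]
grip_width: 0.0408
```

Run:
```python
from h import *
planw([.4,.1,.3],-4.73,[1]*8)
c=viewer.camera('scene');x0,y0,x1,y1=(180,110,250,190)
cv2.imwrite(f'pics/k5.png',cv2.resize(c['image'][y0:y1,x0:x1],None,fx=7,fy=7,interpolation=cv2.INTER_CUBIC)[:,:,::-1])
```

```text
t 54.85 pos [ 0.4629 -0.1902  0.2111] yaw -4.72 tz [-0.0918 -0.0151] grip 0.0408 F [-0.3 -0.9 -0.5] j6 1.29
[-0.0118, -0.0353, -0.0109, 0.0]
[-0.0118, -0.0353, -0.0109, 0.0]
[-0.0118, -0.0353, -0.0109, 0.0]
[-0.0118, -0.0353, -0.0109, 0.0]
[-0.0118, -0.0353, -0.0109, 0.0]
[-0.0118, -0.0353, -0.0109, 0.0]
[-0.0118, -0.0353, -0.0109, 0.0]
[-0.0118, -0.0353, -0.0109, 0.0]
```

View pics/k5.png

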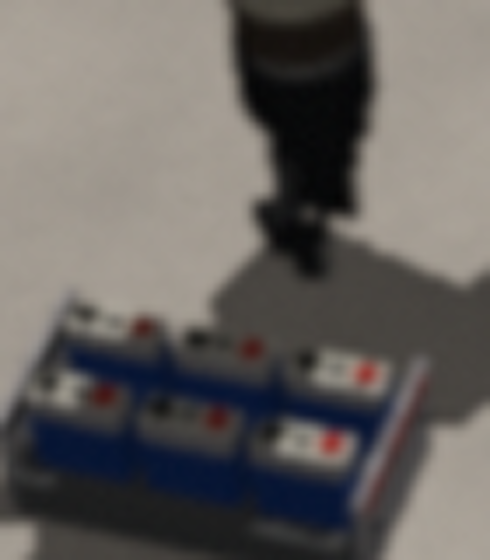

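All six pockets are filled and level. I'll move the arm clear of the top view for a final check.

Request:
send_rows:
  increments:
    - [[-0.015,-0.02,-0.01,0],[-0.02,-0.035,-0.012,0],[-0.02,-0.035,-0.012,0],[-0.02,-0.035,-0.012,0],[-0.02,-0.035,-0.01,0],[-0.015,-0.03,-0.005,0],[0,-0.015,0,0],[0,0,0,0]]

```text
clock: 55.7
eef_pos: [0.3703, 0.0306, 0.2759]
tool_rot: [0.998, -0.042, -0.048, 0.009]
ft_force: [0.4, -0.3, 0.1]
grip_width: 0.0407
```

Run:
```python
from h import *
st();print(bot.get_obs()['clock'])
c=viewer.camera('top');s=viewer.camera('scene')
for n,cc,bs in [('top',c,[(300,190,378,242),(155,170,190,208)]),('scene',s,[(178,145,236,190),(318,180,352,222)])]:
  for b in bs:
    x0,y0,x1,y1=b;S=8;im=cv2.resize(cc['image'][y0:y1,x0:x1],None,fx=S,fy=S,interpolation=cv2.INTER_CUBIC);h=cv2.cvtColor(im,cv2.COLOR_RGB2HSV)
    m=(((h[...,0]<12)|(h[...,0]>168))&(h[...,1]>110)&(h[...,2]>70)).astype(np.uint8)
    k,l,t,ce=cv2.connectedComponentsWithStats(m)
    for i in range(1,k):
        if t[i,4]>150: print(n,round(t[i,4]/64,1),ray(cc,*((ce[i]+.5)/S-.5+[x0,y0]),.094).round(4))
cv2.imwrite('pics/z.png',c['image'][:,:,::-1])
cv2.imwrite('pics/zc.png',cv2.resize(c['image'][190:245,295:380],None,fx=9,fy=9,interpolation=cv2.INTER_CUBIC)[:,:,::-1])
# top-face depth of each cell
z=c['range_z']
for nm,p in [('new far',(.5186,-.2)),('new near',(.4589,-.195)),('f',(.5127,-.272)),('f',(.453,-.2668)),('f',(.5067,-.3437)),('f',(.4467,-.3387))]:
    u,v=proj(c,[*p,.091]);K=c['camera_matrix'];uu,vv=int(round(u)),int(round(v));d=np.median(z[vv-1:vv+2,uu-1:uu+2])
    q=R.from_quat(c['rotation']).as_matrix()@(np.array([(uu-K[0,2])/K[0,0],(vv-K[1,2])/K[1,1],1])*d)+c['eye'];print(nm,q.round(4))
```

```text
tz world [-0.0969 -0.013 ] j [ 0.0861  0.0489 -0.1397  1.48   -0.0046  1.742 ] v [ 0.002 -0.023 -0.019  0.013 -0.016 -0.005]
55.7
top 15.6 [ 0.5206 -0.1817  0.094 ]
top 14.5 [ 0.5141 -0.2539  0.094 ]
top 14.1 [ 0.5081 -0.3256  0.094 ]
top 3.2 [ 0.4615 -0.1802  0.094 ]
top 14.2 [ 0.4544 -0.2487  0.094 ]
top 14.5 [ 0.4481 -0.3205  0.094 ]
top 13.3 [0.6018 0.2884 0.094 ]
scene 3.6 [ 0.4462 -0.3232  0.094 ]
scene 4.0 [ 0.4525 -0.2519  0.094 ]
scene 3.9 [ 0.4598 -0.1778  0.094 ]
scene 6.5 [ 0.5044 -0.3289  0.094 ]
scene 5.9 [ 0.51   -0.2571  0.094 ]
scene 7.1 [ 0.5161 -0.1839  0.094 ]
scene 9.4 [0.598  0.2866 0.094 ]
new far [ 0.5191 -0.1992  0.0917]
new near [ 0.4601 -0.1941  0.0918]
f [ 0.5118 -0.2708  0.0915]
f [ 0.4527 -0.2647  0.0944]
f [ 0.5076 -0.342   0.0933]
f [ 0.4458 -0.3394  0.0915]
```

View pics/z.png

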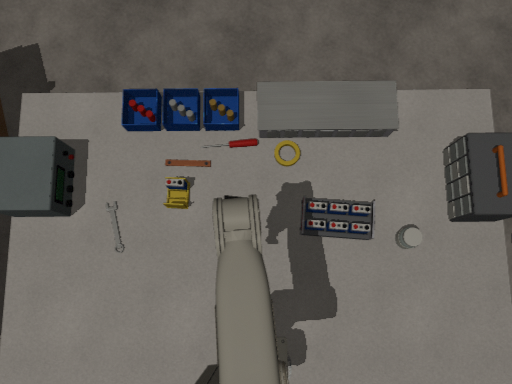

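View pics/zc.png

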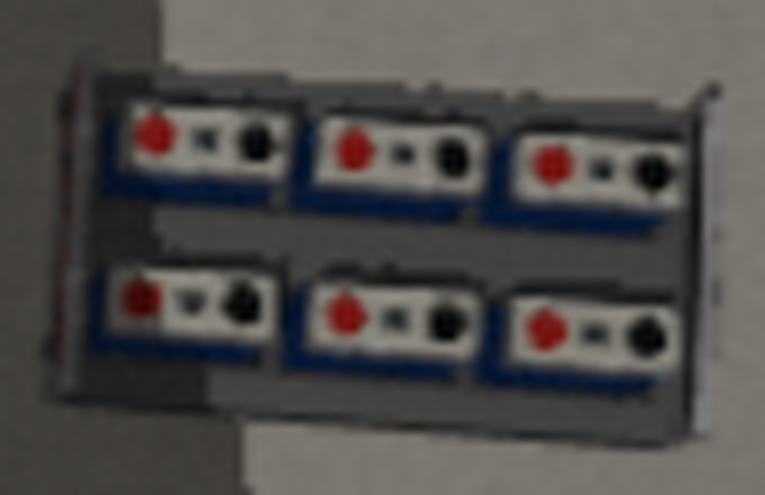

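Run:
```python
from workcell import order,bot
print(bot.get_obs()['clock']); print(order.job_done())
```

```text
55.8
the job is handed in; nothing more can be done
None
```

I fitted two spares from the yellow rack into the carrier's empty pockets, 2 and 5, at the red-striped end, and handed the job in at 55.8 s. Each was lifted by its narrow edges, stood on the mat, regripped by its broad faces and lowered onto the pocket floor before release; wrist force stayed under about 5 N.

Last checks:
- **New cells:** Both stand level with the fitted ones. Their tops read about 0.092 m in depth, against 0.0915–0.094 m for the others. Their red discs are on the same side.
- **Position:** The far spare is within about 1–1.5 mm of where I expected it. The near spare sits about 2 mm towards the striped end, inside the 6 mm limit.
- **Other objects:** The fitted cells' red discs are unchanged to within 0.2 mm. The third spare's disc reads unchanged from above and about 1 mm off in the scene camera. The tools, tape, jar and copper bar look untouched in the picture.

What disagreed or went wrong:
- **Cameras:** The two cameras differ by 2–3 mm throughout. The near spare's red disc was partly in shadow, so I took its position from spacing in the enlarged picture.
- **Tool pitch:** The tool drifted to about 0.1 rad of pitch during fast moves, which I could not command away. The second cell went in leaning by about that much and stood up straight when released.

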